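# Make up the setting-out kit and the finishing kit

### The arm

A 7-joint arm with a two-finger parallel gripper is mounted at the origin on a cart in front of the work surface, level with it; the furniture and walls round the work are solid. World frame = base frame: x ahead of the robot, y to its left, z up, the work surface at z = 0. Lengths are in m, angles in rad, forces in N, time in s.
With the tool pointing down it reaches from about 0.375 to 0.925 m from the base axis. Payload 3.1 kg.
Tool frame: the origin (TCP) lies at the very end of the fingers, on their centre line; the grasp point (between the pads) lies 19 mm behind it; z points along the fingers, y is the line along which they close (so a half turn about z gives the same grasp; the last joint's range is limited). The gripper opens to 85 mm and grips with 20 to 120 N. Pads are 22 mm wide; open, the fingers measure 114 mm over their backs; the gripper's body (76 mm by 85 mm) begins 54 mm behind the grasp point. The pads swing forward as they close: fully open they stand 13 mm farther back than shut.
Start: joints at [-1.388, 0.383, 0.044, 1.598, -0.018, 1.161, -0.05], TCP at [0.18, 0.625, 0.231] pointing down, gripper open.
Joint ranges: [-2.61, 2.61], [-0.41, 2.15], [-1.48, 1.57], [0, 2.5], [-1.57, 4.71], [0.05, 1.97], [-2.85, 2.85]. Speed limits (rad/s): [2.79, 2.79, 3.14, 3.14, 3.14, 3.14, 3.14].

### API

Orientations are given as [roll, pitch, yaw] about the fixed x, y, z axes, in that order (R = Rz(yaw) Ry(pitch) Rx(roll)).
In Python, from cell import arm gives the robot as it stands.
- The arm moves only by the tool jog_arm, never from a script. Its argument "increments" is one flat list of numbers, 5 for each row, row after row: the closure, from -1 (fully open) to 1 (shut), then the shift along the tool's x, y, z in m, then the turn about the tool's z in rad. In form: [claw, dx, dy, dz, spin, claw, dx, dy, dz, spin, ...]. A call has 1 to 5 rows; each row shifts and turns the commanded pose from where the row before left it, along the tool's axes as they then stand; what a row does not reach is not made up. A row lasts 1/12 s, in which the tool goes at most 41.7 mm and 7.16 degrees, less where a joint would pass 70% of its speed; a pose out of reach is approached as far as the arm can. A call is refused whole if a number of a shift passes 0.0417 or a number of a turn 0.125, either way. A call with a gripper value outside its range is refused whole. The fingers move at their own pace and stop on an object; the grip force is fixed at half the most. Time passes only in rows, so rows that do not move let the fingers close. It gives the time, the measured TCP pose, the force, the opening and the grip force at its end, in the units of the state.
- arm.sense(): the state, without advancing time (a new reading comes with each control period).
- arm.grab_frame(name): name is "scene" or "top" or "wrist"; returns the picture (400x640x3 uint8, red, green, blue); there is no depth.
- arm.camera_info(name): a dict with "fov_y" (degrees; the focal length in pixels is half the picture's height over the tangent of half this angle, whatever the lens; pixels are square), "cx", "cy" (the principal point, pixels), "R" (3x3) and "t" (3): a world point X has camera coordinates R X + t. Camera axes: x right, y down, z forward; pixel columns grow to the right and rows downward; lengths in m; the calibration is good to about 2 mm. A picture is of the moment at which its call begins: read the wrist's pose just before it. camera_info takes no time and is no camera call; for the wrist camera it gives the pose at the moment of the call.
- arm.job_done(): hands the job in; it is judged then, once.
Trained networks look in the newest picture that a camera, given by its name, has taken for a name from the list of things; names that differ only in an ending like _2 or _b are one class to them, and where a whole thing is asked for, a point or a joint stands for the part that bears it (a point fixed in the world has none). Each returns a list of dicts, best first, with "conf" (0 to 1); they miss things now and then, are a little off and sometimes report something else, mostly with a low value. They report only what shows in the picture. A call takes as long as a camera call. They do not tell look-alikes from the thing itself.
- arm.find_in(label, camera): "box" ([left, top, width, height] in pixels, round what is visible of it).
- arm.place_of(label, camera): "at" ([row, column] in pixels: a listed point, or the origin of a listed thing).
The state is a dict: "t": time; "qpos": joint angles; "joint_velocities": joint speeds; "joint_efforts": joint torques, N m; "eef_pos": TCP position; "eef_rot": TCP orientation; "wrist_force": force on the tool from outside, world axes, zero at the start; "moment": the same for the moment, N m; "grip_width": finger opening in m; "grip_force": force on a finger pad.
Only numpy, scipy, OpenCV 4.12 (cv2) and the standard library are available. Lean on these libraries where they do the work, as an engineer would, in place of code of your own. Each camera call takes 0.05 s, during which the arm holds its last target. There are 200 camera calls.

### The job

Make up two kits from the stock on the bench. The setting-out kit goes in the lidded wooden case: lay the carpenter's pencil flat in the long front compartment and the tape measure flat in the large compartment behind it, and when both lie below the rim close the lid fully. The finishing kit goes in the open tray: stand the block plane on its sole in the long compartment and lay the sanding block flat in the shorter, broader one.

Things in the scene. Friction and masses are not known exactly. Their poses are not given: they have to be found in the camera images.
- case: Wooden case fixed to the bench, 200 x 216 x 48 mm (x, y, z); lid hinged at its +x side. Origin: centre of underside; z up. Floor 6 mm, walls 6 mm thick, rim at 48, dividers 5 mm thick, tops at 40. Pencil compartment: front row, 67 (x) by 204 (y), centre x -60.5, y 0. Tape compartment: 116 (x) by 132 (y), centre x +36, y +36. The pocket beside it (67 wide, centre y -68.5) stays empty.
- case_lid (a joint): Lid angle, rad: 0 shut on the rim, 1.57 upright; starts at 1.62 to 1.76, leaning back. Hinge axis along the case's y at case x +100, z 48 mm. A flat panel 200 mm from hinge to free edge, 216 wide, 10 thick. The stiff hinge holds it wherever it is left; 2 to 4 N at the free edge moves it. A brass tab 26 mm wide stands 11 mm beyond the middle of the free edge: for looks only, not solid.
- lid_edge (a point): Middle of the lid's free edge, half way through its thickness (at case x -100, z 52.5 mm when shut; a little behind the hinge and about 240 mm above the bench when open). Axes turn with the lid: x towards the hinge, z out of the lid's outer face.
- tray: Low open plywood tray fixed to the bench, 200 x 187 x 24 mm (x, y, z). Origin: centre of underside; z up. Floor 6 mm, walls 6 mm thick, dividers 5, all with tops at 24. Plane compartment: the long one, 188 (x) by 80 (y), centre x 0, y +47.5. Sanding-block compartment: 138 (x) by 90 (y), centre x -25, y -42.5. The small pocket beyond it (+x) stays empty.
- tape_measure: Yellow tape measure lying flat, 76 x 94 x 34 mm (x, y, z); the solid case spans x -30 to +32 mm and y -29 to +47 mm, 32 mm high; the thin hook end sticks out at the -y end. Origin: centre of the outline on its underside. Grasp across x (62 mm).
- carpenter_pencil: Flat red carpenter's pencil, 14 x 190 x 8 mm, long along y. Origin: on its underside, middle of its length. Grasp across x (14 mm).
- block_plane: Metal block plane standing on its sole, 52 x 164 x 57 mm, long along y. Origin: centre of the sole. Grasp across x (52 mm) by the side cheeks, which are 32 mm high and run from y = -43 to +67 mm. About 0.7 kg.
- sanding_block: Brown cork sanding block, a plain block 62 x 116 x 34 mm, long along y. Origin: centre of its underside. Grasp across x (62 mm).
Mind the look-alikes: they are no part of the job. There is more than one size of the tape_measure; the job needs the larger. There is more than one size of the carpenter_pencil; the job needs the smaller.

How it is judged:
On the way:
1. pencil and tape measure both lie flat in their compartments of the case, below the rim, while the lid is still open (x of carpenter_pencil in the frame of case between -0.089 and -0.032 m and y of carpenter_pencil in the frame of case between -0.032 and 0.032 m and z of carpenter_pencil in the frame of case between 0 and 0.011 m and angle between each of carpenter_pencil, tape_measure's own z axis and vertical below 0.12 rad and angle between the y axis of carpenter_pencil and the y axis of case, either way round below 0.35 rad and x of tape_measure in the frame of case between 0.004 and 0.066 m and y of tape_measure in the frame of case between -0.006 and 0.078 m and z of tape_measure in the frame of case between 0 and 0.011 m and value of joint case_lid above 0.6 rad), for 0.2 s.
At the end, for the whole second after the job is handed in: Pencil (along its row within 0.35 rad) and tape measure lie in their case compartments, lid shut (under 0.04 rad); block plane and sanding block lie in their tray compartments. Each within 5 mm of the compartment floor, tilt under 0.12 rad, all at rest (x of carpenter_pencil in the frame of case between -0.089 and -0.032 m and y of carpenter_pencil in the frame of case between -0.032 and 0.032 m and z of carpenter_pencil in the frame of case between 0 and 0.011 m and angle between each of carpenter_pencil, tape_measure, block_plane, sanding_block's own z axis and vertical below 0.12 rad and angle between the y axis of carpenter_pencil and the y axis of case, either way round below 0.35 rad and x of tape_measure in the frame of case between 0.004 and 0.066 m and y of tape_measure in the frame of case between -0.006 and 0.078 m and z of tape_measure in the frame of case between 0 and 0.011 m and x of block_plane in the frame of tray between -0.019 and 0.019 m and y of block_plane in the frame of tray between 0.025 and 0.07 m and z of block_plane in the frame of tray between 0 and 0.011 m and x of sanding_block in the frame of tray between -0.045 and -0.005 m and y of sanding_block in the frame of tray between -0.064 and -0.021 m and z of sanding_block in the frame of tray between 0 and 0.011 m and linear speed of each of tape_measure, carpenter_pencil, block_plane, sanding_block below 0.02 m/s and angular speed of each of tape_measure, carpenter_pencil, block_plane, sanding_block below 0.2 rad/s and value of joint case_lid below 0.04 rad); the robot touches nothing.
It also fails if it takes over 144 s, if anything falls off the work surface, if the arm or the gripper's body presses on something with over 40 N, if the wrist force passes 120 N, or if a joint passes its speed limit or range.

## Working session

There is one attempt and no reset: what is moved stays moved. The work goes in short steps, Python scripts to look and compute and a tool call to move; the robot and the scene stay as the last step left them, time stands still between calls to the robot, and variables do not carry over. Pictures are saved under pics/ and viewed, at most 14 in all, crops included, and the job is handed in when it is done.

Besides the shell and the picture viewer there is one more tool, called as name(argument=value, ...) on one line, values as JSON. jog_arm: Moves the arm, as the interface text tells. Its arguments: {"type":"object","properties":{"increments":{"type":"array","items":{"type":"number"}}},"required":["increments"]}

```bash
ls; mkdir -p pics; cat > h.py <<'E'
import numpy as np, cv2
from cell import arm
def cam(n):
    c=arm.camera_info(n); f=200/np.tan(np.radians(c['fov_y'])/2)
    return f,c['cx'],c['cy'],np.array(c['R']),np.array(c['t'])
def ray(n,u,v,z,c=None):
    f,cx,cy,R,t=c or cam(n); o=-R.T@t; d=R.T@np.array([(u-cx)/f,(v-cy)/f,1]); return o+d*(z-o[2])/d[2]
def proj(n,X,c=None):
    f,cx,cy,R,t=c or cam(n); p=R@np.array(X)+t; return np.array([cx+f*p[0]/p[2],cy+f*p[1]/p[2]])
def save(n,name):
    im=np.array(arm.grab_frame(n)); cv2.imwrite('pics/'+name,im[:,:,::-1]); return im
E
python3 - <<'E'
from h import *
np.set_printoptions(precision=4,suppress=True)
save('top','top0.png'); save('scene','sc0.png')
for n in ['top','scene','wrist']:
    c=cam(n); print(n,c[0],c[1],c[2],-c[3].T@c[4]); print(c[3])
for l in ['case','tray','tape_measure','carpenter_pencil','block_plane','sanding_block','lid_edge']:
    for d in arm.place_of(l,'top'):
        if d['conf']>.2: print(l,round(d['conf'],2),d['at'],ray('top',d['at'][1],d['at'][0],0.24 if l=='lid_edge' else 0))
    for d in arm.find_in(l,'top'):
        if d['conf']>.2: print('  box',round(d['conf'],2),d['box'])
s=arm.sense(); print({k:s[k] for k in ['t','eef_pos','eef_rot','wrist_force','grip_width']})
E
```

```text
pics
top 388.5130984324048 317.42705937396437 200.82463480208636 [0.4199 0.1188 1.5947]
[[-0.0265 -0.9996  0.0027]
 [-0.9973  0.0263 -0.0687]
 [ 0.0686 -0.0045 -0.9976]]
scene 462.00006202075707 323.5335264775191 196.03871562412183 [-0.3508 -0.6095  1.1862]
[[ 0.6549 -0.7556  0.0141]
 [-0.5185 -0.4629 -0.719 ]
 [ 0.5498  0.4635 -0.6949]]
wrist 314.5228411292541 318.8753495642136 199.93063558982547 [0.1179 0.642  0.3732]
[[ 0.2763  0.9611 -0.0022]
 [ 0.9276 -0.2661  0.2624]
 [ 0.2516 -0.0745 -0.965 ]]
case 0.83 [213.7, 436.3] [ 0.4637 -0.3752  0.    ]
case 0.27 [167.5, 351.2] [ 0.6641 -0.0318  0.    ]
  box 0.8 [407.7, 171.8, 83.8, 70.0]
  box 0.74 [345.6, 152.2, 17.3, 38.3]
tray 0.81 [219.8, 253.7] [0.4585 0.3748 0.    ]
tray 0.6 [174.1, 310.9] [0.641  0.1356 0.    ]
  box 0.73 [226.0, 190.6, 57.6, 54.6]
tape_measure 0.62 [211.1, 334.9] [0.4854 0.041  0.    ]
tape_measure 0.45 [183.0, 332.9] [0.6016 0.0458 0.    ]
  box 0.75 [325.6, 200.2, 16.4, 22.3]
  box 0.57 [322.3, 174.8, 14.2, 16.6]
carpenter_pencil 0.67 [175.0, 309.0] [0.6374 0.1436 0.    ]
  box 0.62 [170.5, 207.1, 36.8, 45.3]
  box 0.55 [305.2, 154.3, 6.6, 40.5]
block_plane 0.73 [171.7, 353.1] [ 0.6464 -0.0391  0.    ]
  box 0.89 [348.2, 151.1, 14.6, 40.4]
sanding_block 0.67 [213.5, 373.4] [ 0.4713 -0.1168  0.    ]
  box 0.96 [364.4, 199.1, 24.2, 28.9]
lid_edge 0.57 [176.6, 460.1] [ 0.5851 -0.3907  0.24  ]
  box 0.71 [417.5, 174.1, 71.4, 15.1]
{'t': 0.8, 'eef_pos': array([0.1801, 0.6246, 0.2313]), 'eef_rot': array([ 3.1415, -0.    ,  2.8609]), 'wrist_force': array([-0.5112,  0.1982, -0.1808]), 'grip_width': 0.08553893316773183}
```

```bash
python3 -c "
import cv2
im=cv2.imread('pics/top0.png')[130:270,150:510]
cv2.imwrite('pics/top0c.png',cv2.resize(im,None,fx=2.2,fy=2.2,interpolation=cv2.INTER_CUBIC))"
```

```text
(no output)
```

View pics/top0c.png

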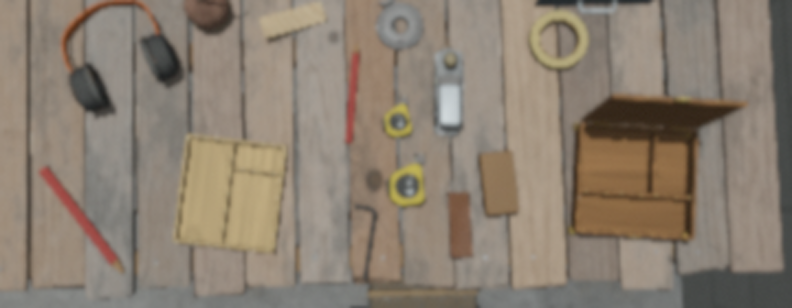

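View pics/sc0.png

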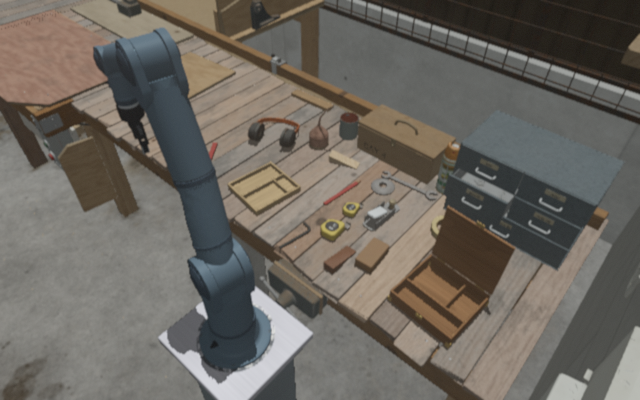

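The larger tape is the lower one (crop 407,187). The shorter pencil is the one at crop 355,97. The plane is at (450,95), the sanding block at (498,183), the tray on the left and the open case on the right. Next I'll move the wrist camera over the stock.

jog_arm(increments=[-1,-0.0216,-0.0263,-0.006,0,-1,-0.0216,-0.0263,-0.006,0,-1,-0.0216,-0.0263,-0.006,0,-1,-0.0216,-0.0263,-0.006,0,-1,-0.0216,-0.0263,-0.006,0])

```text
t: 1.22
eef_pos: [0.248, 0.4668, 0.2616]
eef_rot: [3.141, 0.0, 2.861]
wrist_force: [0.5, 0.2, 1.0]
grip_width: 0.0853
grip_force: 0.0
```

jog_arm(increments=[-1,-0.0216,-0.0263,-0.006,0,-1,-0.0216,-0.0263,-0.006,0,-1,-0.0216,-0.0263,-0.006,0,-1,-0.0216,-0.0263,-0.006,0,-1,-0.0216,-0.0263,-0.006,0])

```text
t: 1.63
eef_pos: [0.3153, 0.3103, 0.2918]
eef_rot: [3.141, 0.0, 2.861]
wrist_force: [0.2, 0.9, -0.4]
grip_width: 0.0856
grip_force: 0.0
```

jog_arm(increments=[-1,-0.0216,-0.0263,-0.006,0,-1,-0.0216,-0.0263,-0.006,0,-1,-0.0216,-0.0263,-0.006,0,-1,-0.0216,-0.0263,-0.006,0,-1,-0.0216,-0.0263,-0.006,0])

```text
t: 2.05
eef_pos: [0.3825, 0.154, 0.3218]
eef_rot: [3.14, 0.0, 2.861]
wrist_force: [0.4, -0.1, 0.1]
grip_width: 0.0856
grip_force: 0.0
```

jog_arm(increments=[-1,-0.0216,-0.0263,-0.006,0,-1,-0.0216,-0.0263,-0.006,0,-1,-0.0216,-0.0263,-0.006,0,-1,-0.0216,-0.0263,-0.006,0,-1,-0.0216,-0.0263,-0.006,0])

```text
t: 2.47
eef_pos: [0.4498, -0.0024, 0.3519]
eef_rot: [3.14, 0.001, 2.861]
wrist_force: [0.7, 1.0, -0.6]
grip_width: 0.0856
grip_force: 0.0
```

jog_arm(increments=[-1,0,0,0,-0.1,-1,0,0,0,-0.1,-1,0,0,0,-0.0807,-1,0,0,0,0,-1,0,0,0,0])

```text
t: 2.88
eef_pos: [0.4494, -0.0006, 0.3514]
eef_rot: [3.141, 0.0, 3.139]
wrist_force: [-0.2, 0.0, -0.5]
grip_width: 0.0853
grip_force: 0.0
```

```bash
python3 - <<'E'
from h import *
np.set_printoptions(precision=4,suppress=True)
s=arm.sense(); print({k:s[k] for k in ['t','qpos','eef_pos','eef_rot','wrist_force','grip_width']})
im=save('wrist','w1.png'); c=cam('wrist'); np.save('c1.npy',np.array(c,dtype=object),allow_pickle=True)
cv2.imwrite('pics/w1f.png',cv2.resize(cv2.rotate(im[:,:,::-1],cv2.ROTATE_180),(800,500),interpolation=cv2.INTER_CUBIC))
for l in ['case','tray','tape_measure','carpenter_pencil','block_plane','sanding_block']:
    for d in arm.place_of(l,'wrist'):
        if d['conf']>.2: print(l,round(d['conf'],2),d['at'],ray('w',d['at'][1],d['at'][0],0,c))
E
```

```text
{'t': 2.8833, 'qpos': array([-0.866 , -0.1756,  0.6989,  1.9203,  0.1149,  1.3574,  1.3694]), 'eef_pos': array([ 0.4494, -0.0006,  0.3514]), 'eef_rot': array([3.1412, 0.0003, 3.1394]), 'wrist_force': array([-0.156 ,  0.0065, -0.5293]), 'grip_width': 0.08526374061349414}
case 0.95 [175.1, 85.8] [ 0.4778 -0.3723  0.    ]
tray 0.96 [167.8, 554.8] [0.4669 0.3736 0.    ]
tape_measure 0.94 [177.8, 349.1] [0.4826 0.0477 0.    ]
tape_measure 0.91 [245.7, 357.0] [0.5998 0.064  0.    ]
carpenter_pencil 0.96 [274.1, 403.3] [0.6533 0.1463 0.    ]
block_plane 0.68 [270.8, 298.2] [ 0.6467 -0.0366  0.    ]
sanding_block 0.74 [172.2, 241.3] [ 0.4734 -0.124   0.    ]
```

View pics/w1f.png

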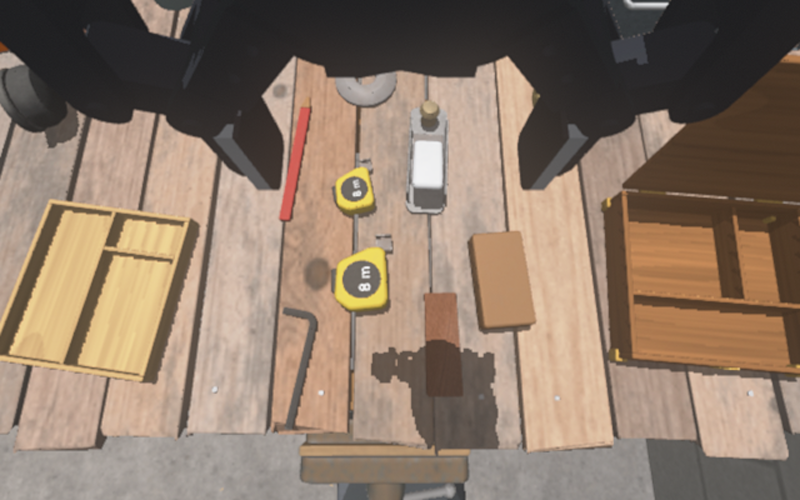

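The picture (upright view) shows:
- Tray at left, with rim corners (51,201), (197,218), (143,380) and (0,358).
- Large tape at (362,280), its hook towards the far right.
- Short pencil from (306,100) to (286,220).
- Plane at (427,165).
- Sanding block with top corners (470,234), (522,231), (535,325) and (483,328).
- Case at right, with its rim's left end at (610,205) and (617,360).

```bash
python3 - <<'E'
from h import *
np.set_printoptions(precision=4,suppress=True)
c=tuple(np.load('c1.npy',allow_pickle=True)); im=cv2.imread('pics/w1.png')
F=lambda x,y,z: ray('w',639-x/1.25,399-y/1.25,z,c)[:2]
print('tray',*[F(x,y,.024) for x,y in [(51,201),(197,218),(143,380),(0,358)]])
print('sand',*[F(x,y,.034) for x,y in [(470,234),(522,231),(535,325),(483,328)]])
print('case rim',*[F(x,y,.048) for x,y in [(608,197),(613,352),(628,298),(800,308),(800,370)]])
hsv=cv2.cvtColor(im,cv2.COLOR_BGR2HSV)
def seg(lo,hi,z,name,roi):
    m=cv2.inRange(hsv,lo,hi); M=np.zeros_like(m); x,y,w,h=roi; M[y:y+h,x:x+w]=m[y:y+h,x:x+w]
    cs=max(cv2.findContours(M,cv2.RETR_EXTERNAL,cv2.CHAIN_APPROX_NONE)[0],key=cv2.contourArea)[:,0]
    P=np.array([ray('w',u+.0,v+.0,z,c)[:2] for u,v in cs]).astype(np.float32)
    r=cv2.minAreaRect(P*1000); print(name,r, 'mean',P.mean(0),'bbox',cs.min(0),cs.max(0))
seg((0,130,80),(8,255,255),.006,'pencil',(380,200,60,140)); seg((172,130,80),(180,255,255),.006,'pencil2',(380,200,60,140))
seg((20,120,80),(35,255,255),.025,'tape',(310,140,80,80))
seg((5,60,60),(20,200,255),.03,'sand',(200,130,75,90))
E
```

```text
tray [0.5769 0.4474] [0.5535 0.2569] [0.3584 0.292 ] [0.3827 0.4612]
sand [ 0.5287 -0.0863] [ 0.5325 -0.1504] [ 0.4188 -0.156 ] [ 0.4155 -0.0959]
case rim [ 0.5714 -0.2544] [ 0.3885 -0.2343] [ 0.4479 -0.2599] [ 0.4363 -0.4525] [ 0.3694 -0.4345]
pencil ((642.8152465820312, 143.47836303710938), (14.772639274597168, 170.037841796875), 83.92996978759766) mean [0.6402 0.1435] bbox [392 224] [415 313]Traceback (most recent call last):
  File "<stdin>", line 14, in <module>
  File "<stdin>", line 11, in seg
ValueError: max() iterable argument is empty
```

jog_arm(increments=[-1,-0.0218,0.016,0.0222,0,-1,-0.0218,0.016,0.0222,0,-1,-0.0218,0.016,0.0222,0,-1,-0.0218,0.016,0.0222,0,-1,-0.0218,0.016,0.0222,0])

```text
t: 3.65
eef_pos: [0.5595, 0.0807, 0.2391]
eef_rot: [3.141, 0.0, -3.141]
wrist_force: [-0.5, 0.3, 0.4]
grip_width: 0.0855
grip_force: 0.0
```

jog_arm(increments=[-1,-0.0218,0.016,0.0222,0,-1,-0.0218,0.016,0.0222,0,-1,-0.0218,0.016,0.0222,0,-1,-0.0218,0.016,0.0222,0,-1,0,0,0,0.104])

```text
t: 4.07
eef_pos: [0.6451, 0.149, 0.1441]
eef_rot: [-3.139, -0.007, 3.042]
wrist_force: [-1.5, 1.5, -0.9]
grip_width: 0.0856
grip_force: 0.0
```

```bash
cat >> h.py <<'E'
def look(name,lab=()):
    np.set_printoptions(precision=4,suppress=True)
    s=arm.sense(); print(round(s['t'],2),s['eef_pos'],s['eef_rot'],'q',s['qpos'])
    im=save('wrist',name+'.png'); c=cam('wrist'); np.save(name+'.npy',np.array(c,dtype=object),allow_pickle=True)
    for l in lab:
        for d in arm.place_of(l,'wrist'):
            if d['conf']>.3: print(l,round(d['conf'],2),np.round(d['at'],1),ray('w',d['at'][1],d['at'][0],0,c)[:2])
    return im[:,:,::-1].copy(),c
def seg(im,c,lo,hi,z,roi):
    "roi x,y,w,h ; returns min-area rect in mm at height z"
    m=cv2.inRange(cv2.cvtColor(im,cv2.COLOR_BGR2HSV),lo,hi); M=np.zeros_like(m); x,y,w,h=roi; M[y:y+h,x:x+w]=m[y:y+h,x:x+w]
    cs=max(cv2.findContours(M,cv2.RETR_EXTERNAL,cv2.CHAIN_APPROX_NONE)[0],key=cv2.contourArea)[:,0]
    P=np.array([ray('w',u,v,z,c)[:2] for u,v in cs]).astype(np.float32)
    r=cv2.minAreaRect(P*1000); print('rect',np.round(r[0],1),np.round(r[1],1),round(r[2],2),'px',cs.min(0),cs.max(0)); print(np.round(cv2.boxPoints(r),1).tolist())
    return r,P
E
python3 - <<'E'
from h import *
im,c=look('w2',['carpenter_pencil'])
seg(im,c,(0,120,60),(10,255,255),.006,(200,0,240,400))
E
```

```text
4.07 [0.6451 0.149  0.1441] [-3.1392 -0.0069  3.0424] q [-0.7808  0.5739  0.6678  1.6579 -0.396   1.0569  1.4811]
carpenter_pencil 0.58 [198.1 316. ] [0.6553 0.1427]
rect [642.8 141. ] [ 14.2 171.1] 83.29 px [305  89] [321 271]
[[557.0, 144.0], [726.9000244140625, 124.0], [728.5999755859375, 138.10000610351562], [558.5999755859375, 158.10000610351562]]
```

View pics/w2.png

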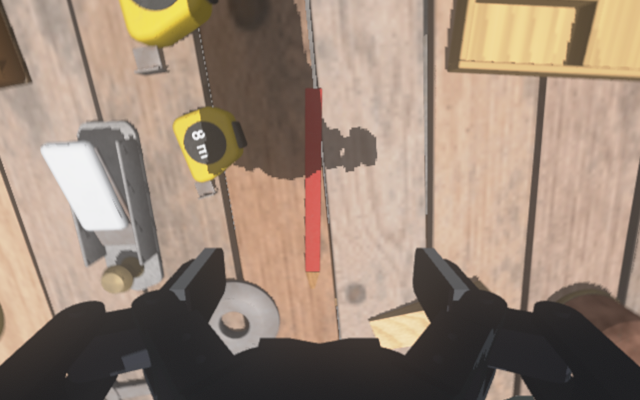

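The pencil lies at columns 305–321, with red paint from row 89 to 271 and the tip beyond that, well clear of the fingers. Going down on it.

jog_arm(increments=[0.0,-0.005,-0.004,0.03,0.01,0.0,0,0,0.03,0,0.0,0,0,0.03,0,0.0,0,0,0,0,0.0,0,0,0,0])

```text
t: 4.58
eef_pos: [0.6487, 0.1382, 0.061]
eef_rot: [-3.14, -0.003, 3.028]
wrist_force: [-0.3, 0.7, 0.6]
grip_width: 0.0425
grip_force: 0.0
```

```bash
python3 - <<'E'
from h import *
im,c=look('w3')
seg(im,c,(0,120,60),(10,255,255),.006,(200,0,240,400))
s=arm.sense(); print(s['eef_pos'],s['eef_rot'],s['grip_width'])
E
```

```text
4.58 [0.6487 0.1382 0.061 ] [-3.1405 -0.0029  3.0282] q [-0.7263  0.6752  0.6164  1.6985 -0.4699  0.9236  1.5346]
rect [646.3 143.3] [ 14.7 173.3] 84.07 px [314  67] [337 320]
[[559.4000244140625, 144.89999389648438], [731.7000122070312, 127.0], [733.2000122070312, 141.6999969482422], [560.9000244140625, 159.60000610351562]]
[0.6508 0.1384 0.063 ] [3.1413 0.0014 3.0279] 0.042268936326150454
```

jog_arm(increments=[0.0,-0.003,0.004,0.03,-0.01,0.0,0,0,0.02,0,0.0,0,0,0.009,0,0.0,0,0,0,0,1,0,0,0,0])

```text
t: 5.05
eef_pos: [0.655, 0.1424, 0.0044]
eef_rot: [3.141, 0.002, 3.038]
wrist_force: [-0.7, 0.3, 0.5]
grip_width: 0.0317
grip_force: 0.0
```

jog_arm(increments=[1,0,0,0,0,1,0,0,0,0,1,0,0,0,0,1,0,0,0,0,1,0,0,0,0])

```text
t: 5.47
eef_pos: [0.6557, 0.1425, 0.0052]
eef_rot: [3.14, 0.004, 3.037]
wrist_force: [-1.4, -0.7, 6.6]
grip_width: 0.0116
grip_force: 58.8
```

jog_arm(increments=[1,0,0,-0.035,0,1,0,0,-0.0417,0,1,0,0,-0.0417,0,1,0,0,-0.0417,0,1,0,0,-0.0417,0])

```text
t: 5.88
eef_pos: [0.6535, 0.1423, 0.2067]
eef_rot: [3.141, 0.001, 3.037]
wrist_force: [1.2, -0.4, 0.1]
grip_width: 0.0117
grip_force: 58.6
```

jog_arm(increments=[1,0.0186,-0.0313,0,0,1,0.0186,-0.0313,0,0,1,0.0186,-0.0313,0,0,1,0.0186,-0.0313,0,0,1,0.0186,-0.0313,0,0])

```text
t: 6.3
eef_pos: [0.5438, -0.0049, 0.2047]
eef_rot: [3.141, 0.001, 3.037]
wrist_force: [0.3, -1.3, 1.1]
grip_width: 0.011
grip_force: 58.6
```

jog_arm(increments=[1,0.0186,-0.0313,0,0,1,0.0186,-0.0313,0,0,1,0.0186,-0.0313,0,0,1,0.0186,-0.0313,0,0,1,0,0,0,0.1205])

```text
t: 6.72
eef_pos: [0.4524, -0.1277, 0.204]
eef_rot: [3.141, -0.002, 2.903]
wrist_force: [0.9, -1.1, 0.3]
grip_width: 0.0113
grip_force: 58.6
```

jog_arm(increments=[1,0,0,0,0.1205,1,0,0,0,0.1205,1,0,0,0,0.1205,1,0,0,0,0.1205,1,0,0,0,0.1205])

```text
t: 7.13
eef_pos: [0.4578, -0.1206, 0.2046]
eef_rot: [3.14, 0.0, 2.308]
wrist_force: [-0.8, 0.0, -0.5]
grip_width: 0.0113
grip_force: 58.6
```

jog_arm(increments=[1,0,0,0,0.1205,1,0,0,0,0.1205,1,0,0,0,0.1205,1,0,0,0,0.1205,1,0,0,0,0.1205])

```text
t: 7.55
eef_pos: [0.4578, -0.1205, 0.2045]
eef_rot: [3.14, -0.001, 1.705]
wrist_force: [-0.1, 0.7, -1.1]
grip_width: 0.0116
grip_force: 58.6
```

jog_arm(increments=[1,0,0,0,0.1205,1,0,0,0,0.1205,1,-0.0333,-0.0067,0,0,1,-0.0333,-0.0067,0,0,1,-0.0333,-0.0067,0,0])

```text
t: 7.97
eef_pos: [0.4279, -0.2182, 0.2046]
eef_rot: [3.14, -0.001, 1.473]
wrist_force: [0.7, -0.3, 0.5]
grip_width: 0.0113
grip_force: 58.6
```

jog_arm(increments=[1,-0.0333,-0.0067,0,0,1,0,0,0,0,1,0,0,0,0])

```text
t: 8.22
eef_pos: [0.4165, -0.2529, 0.2047]
eef_rot: [3.14, 0.0, 1.464]
wrist_force: [0.9, -0.2, -0.3]
grip_width: 0.0114
grip_force: 58.6
```

```bash
python3 - <<'E'
from h import *
im,c=look('w4',['case'])
cv2.imwrite('pics/w4b.png',cv2.resize(im,(800,500),interpolation=cv2.INTER_CUBIC))
E
```

```text
8.22 [ 0.4165 -0.2529  0.2047] [3.1405 0.0002 1.4639] q [-0.5706  0.1652  1.1319  2.0454 -0.1749  1.0312  0.5395]
case 0.88 [268.1 372.7] [ 0.4729 -0.3712]
```

View pics/w4b.png

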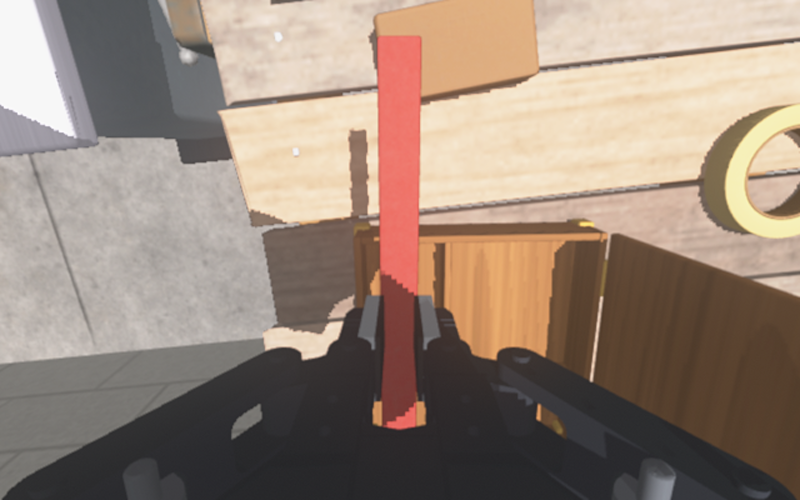

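```bash
python3 -c "
import cv2
im=cv2.imread('pics/w4.png')[165:345,270:500]
cv2.imwrite('pics/w4c.png',cv2.resize(im,None,fx=3.2,fy=3.2,interpolation=cv2.INTER_CUBIC))"
```

```text
(no output)
```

View pics/w4c.png

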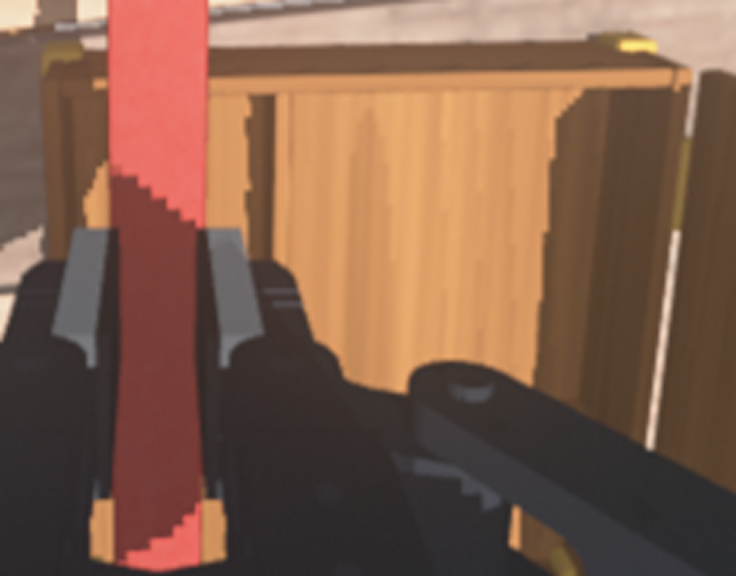

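The crop shows the case rim: outer corners about (44,83) and (691,68), left outer edge running on to (52,258), right edge to (652,440), and the pencil row's divider at x≈250–290.

```bash
python3 - <<'E'
from h import *
np.set_printoptions(precision=4,suppress=True)
c=tuple(np.load('w4.npy',allow_pickle=True))
G=lambda x,y,z: ray('w',270+x/3.2,165+y/3.2,z,c)[:2]
A,B,C,D=[G(x,y,.048) for x,y in [(44,83),(691,68),(52,258),(652,440)]]
print(A,B,C,D,np.linalg.norm(B-A)); 
print('yaw from AB',np.arctan2(*(B-A)[::-1]),'AC',np.arctan2(*(A-C)[::-1])-np.pi/2,'BD',np.arctan2(*(B-D)[::-1])-np.pi/2)
for th in (-.1,np.arctan2(*(B-A)[::-1])):
    R=np.array([[np.cos(th),-np.sin(th)],[np.sin(th),np.cos(th)]])
    o=(A+B)/2-R@[0,.108]; print(th,'case',o,'pencil',o+R@[-.0605,0],'tape',o+R@[.036,.036])
print('div',G(250,95,.04),G(275,95,.04))
# pencil in hand
s=arm.sense(); z=s['eef_pos'][2]+.003
print([ray('w',u,v,z,c)[:2] for u,v in [(301.5,30),(337,30),(311,342)]], s['eef_pos'])
E
```

```text
[ 0.3845 -0.2535] [ 0.5814 -0.269 ] [ 0.3795 -0.3111] [ 0.5729 -0.3978] 0.19752177669436258
yaw from AB -0.07856841591463437 AC -0.0869129057988407 BD -0.06579598783911256
-0.1 case [ 0.4722 -0.3687] pencil [ 0.412  -0.3627] tape [ 0.5116 -0.3365]
-0.07856841591463437 case [ 0.4745 -0.3689] pencil [ 0.4142 -0.3642] tape [ 0.5132 -0.3359]
div [ 0.4475 -0.2658] [ 0.4553 -0.2666]
[array([ 0.4223, -0.1518]), array([ 0.4366, -0.1533]), array([ 0.41, -0.3 ])] [ 0.4181 -0.2496  0.2042]
```

jog_arm(increments=[1,-0.0282,0.002,0.0285,0,1,-0.0282,0.002,0.0285,0,1,-0.0282,0.002,0.0285,0,1,-0.0282,0.002,0.0285,0,1,0,0,0,-0.029])

```text
t: 8.73
eef_pos: [0.4097, -0.3656, 0.0841]
eef_rot: [-3.13, 0.001, 1.496]
wrist_force: [-1.9, 1.3, -0.5]
grip_width: 0.0115
grip_force: 58.7
```

jog_arm(increments=[1,0,0,0.01,0,1,0,0,0,0,1,0,0,0,0])

```text
t: 8.98
eef_pos: [0.4163, -0.3607, 0.0802]
eef_rot: [3.141, -0.002, 1.503]
wrist_force: [1.1, -0.3, 0.1]
grip_width: 0.0115
grip_force: 58.7
```

```bash
python3 - <<'E'
from h import *
im,c=look('w5')
s=arm.sense();print(s['eef_pos'],s['wrist_force'])
th=-.078;R=np.array([[np.cos(th),-np.sin(th)],[np.sin(th),np.cos(th)]]);o=np.array([.4745,-.369])
def P(x,y,z): return tuple(int(round(a)) for a in proj('w',[*(o+R@[x,y]),z],c))
for q in ([(-.1,.108,.048),(.1,.108,.048),(.1,-.108,.048),(-.1,-.108,.048)],[(-.094,.102,.048),(-.094,-.102,.048)],[(-.027,.102,.04),(-.027,-.102,.04)]):
    for a,b in zip(q,q[1:]): cv2.line(im,P(*a),P(*b),(0,255,0),1)
cv2.imwrite('pics/w5b.png',im)
E
```

```text
8.98 [ 0.4163 -0.3607  0.0802] [ 3.1408 -0.0019  1.5034] q [-0.0784  0.5405  0.885   1.9847 -0.5491  0.8733  1.0377]
[ 0.4168 -0.3611  0.081 ] [-0.3777 -0.6263  0.435 ]
```

View pics/w5b.png

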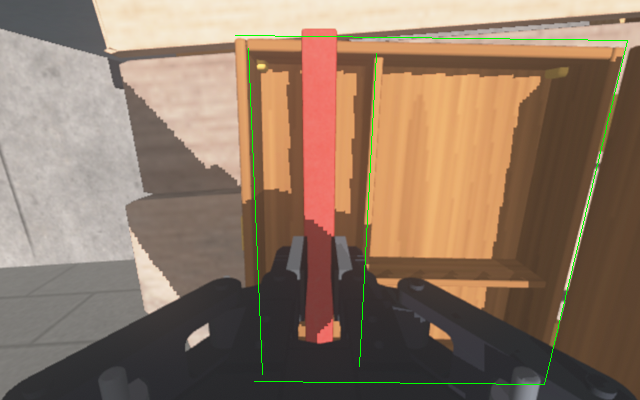

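The drawn outline sits about 3 mm too far +y and needs roughly -0.01 rad more yaw. The real rim corners are at (241,40) and (620,50), so I'll correct for that and lower the pencil.

jog_arm(increments=[1,-0.0077,-0.0025,0,0.02,1,0,0,0.02,0,1,0,0,0.02,0,1,0,0,0.01,0,1,0,0,0.01,0])

```text
t: 9.45
eef_pos: [0.4124, -0.3702, 0.0203]
eef_rot: [3.14, -0.0, 1.481]
wrist_force: [0.3, -0.2, 0.2]
grip_width: 0.0114
grip_force: 58.7
```

jog_arm(increments=[1,0,0,0.007,0,1,0,0,0.002,0,1,0,0,0,0])

```text
t: 9.7
eef_pos: [0.412, -0.3708, 0.0115]
eef_rot: [3.141, -0.0, 1.48]
wrist_force: [0.0, 0.4, -0.6]
grip_width: 0.0113
grip_force: 58.8
```

jog_arm(increments=[0.4,0,0,0,0,0.4,0,0,0,0,0.4,0,0,0,0,0.4,0,0,-0.01,0,0.4,0,0,-0.03,0])

```text
t: 10.12
eef_pos: [0.4092, -0.368, 0.0487]
eef_rot: [-3.135, -0.004, 1.48]
wrist_force: [0.2, 1.1, -0.2]
grip_width: 0.0258
grip_force: 0.0
```

jog_arm(increments=[0.4,0,0,-0.04,0,0.4,0.0,0,-0.04,0,0.4,0.03,0,-0.04,0,-1,0.03,0,-0.04,0,-1,0.03,0,0,0])

```text
t: 10.53
eef_pos: [0.4217, -0.2955, 0.2045]
eef_rot: [3.13, 0.004, 1.475]
wrist_force: [1.4, -1.0, 0.7]
grip_width: 0.049
grip_force: 0.0
```

```bash
python3 - <<'E'
from h import *
im,c=look('w6',['case','carpenter_pencil'])
th=-.088;R=np.array([[np.cos(th),-np.sin(th)],[np.sin(th),np.cos(th)]]);o=np.array([.474,-.372])
def P(x,y,z): return tuple(int(round(a)) for a in proj('w',[*(o+R@[x,y]),z],c))
for q in ([(-.1,-.108,.048),(-.1,.108,.048),(.1,.108,.048),(.1,-.108,.048)],[(-.094,.102,.006),(-.094,-.102,.006)],[(-.027,.102,.04),(-.027,-.102,.04)],[(-.027,-.03,.04),(.094,-.03,.04)]):
    for a,b in zip(q,q[1:]): cv2.line(im,P(*a),P(*b),(0,255,0),1)
cv2.imwrite('pics/w6b.png',im)
E
```

```text
10.53 [ 0.4217 -0.2955  0.2045] [3.1298 0.0044 1.4747] q [-0.4534  0.261   1.1276  1.9931 -0.2769  1.0389  0.7047]
case 0.66 [235.2 364.4] [ 0.4728 -0.3581]
carpenter_pencil 0.98 [237.1 316.1] [ 0.4164 -0.3556]
```

View pics/w6b.png

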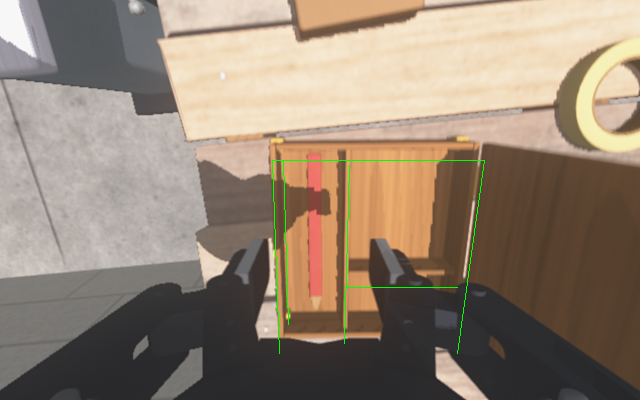

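The pencil lies flat in its row, clear of the walls. The outline is off because the arm was still settling when I took that frame. Next is the tape measure.

jog_arm(increments=[-1,0.0366,0.0034,0,0,-1,0.0366,0.0034,0,0,-1,0.0366,0.0034,0,0,-1,0.0366,0.0034,0,0,-1,0.0366,0.0034,0,0])

```text
t: 11.1
eef_pos: [0.4518, -0.1104, 0.1977]
eef_rot: [-3.141, 0.0, 1.476]
wrist_force: [0.4, 0.0, 0.0]
grip_width: 0.0851
grip_force: 0.0
```

jog_arm(increments=[-1,0.0366,0.0034,0,0,-1,0.0366,0.0034,0,0,-1,0.0366,0.0034,0,0,-1,0.0366,0.0034,0,0,-1,0,0,0,-0.1186])

```text
t: 11.52
eef_pos: [0.4805, 0.0419, 0.1977]
eef_rot: [3.141, -0.001, 1.61]
wrist_force: [0.1, 0.6, -0.9]
grip_width: 0.0854
grip_force: 0.0
```

jog_arm(increments=[-1,0,0,0,-0.1186,-1,0,0,0,-0.1186,-1,0,0,0,-0.1186,-1,0,0,0,-0.1186,-1,0,0,0,-0.1186])

```text
t: 11.93
eef_pos: [0.4791, 0.0323, 0.1975]
eef_rot: [-3.14, 0.001, 2.195]
wrist_force: [-0.9, -1.0, 0.7]
grip_width: 0.0852
grip_force: 0.0
```

jog_arm(increments=[-1,0,0,0,-0.1186,-1,0,0,0,-0.1186,-1,0,0,0,-0.1186,-1,0,0,0,-0.1186,-1,0,0,0,-0.1186])

```text
t: 12.35
eef_pos: [0.4791, 0.0322, 0.1975]
eef_rot: [-3.14, -0.0, 2.787]
wrist_force: [0.2, -0.0, -1.1]
grip_width: 0.0851
grip_force: 0.0
```

jog_arm(increments=[-1,0,0,0,-0.1186,-1,0,0,0,-0.1186,-1,0,0,0,-0.1186,-1,0,0,0,0,-1,0,0,0,0])

```text
t: 12.77
eef_pos: [0.4791, 0.0328, 0.1976]
eef_rot: [-3.141, -0.001, 3.135]
wrist_force: [-0.6, 0.2, -0.0]
grip_width: 0.0856
grip_force: 0.0
```

```bash
python3 - <<'E'
from h import *
arm.grab_frame('wrist')
im,c=look('w7',['tape_measure','sanding_block'])
seg(im,c,(20,110,60),(36,255,255),.030,(150,60,300,260))
cv2.imwrite('pics/w7b.png',cv2.rotate(im,cv2.ROTATE_180)[80:400])
E
```

```text
12.82 [0.4792 0.033  0.1976] [-3.1409 -0.0004  3.1355] q [-0.9325  0.1089  0.8315  2.0599 -0.0942  1.0107  1.511 ]
tape_measure 0.93 [182.4 334.6] [0.4871 0.0504]
tape_measure 0.61 [273.1 344.7] [0.5981 0.0635]
sanding_block 0.75 [173.1 178.2] [ 0.4759 -0.1214]
rect [474.8  48.1] [76.  63.6] 4.07 px [301 138] [365 214]
[[434.70001220703125, 77.19999694824219], [439.20001220703125, 13.699999809265137], [515.0, 19.100000381469727], [510.5, 82.5999984741211]]
```

View pics/w7b.png

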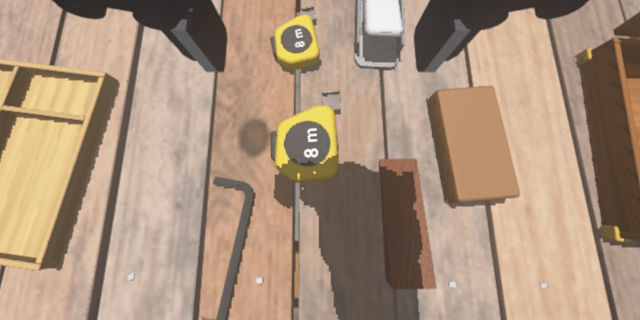

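The tape is at (307,143) in this view, with free space for both fingers. Going down on it.

jog_arm(increments=[-1,-0.002,0.015,0.03,-0.07,-1,0,0,0.04,0,-1,0,0,0.04,0,-1,0,0,0.04,0,-1,0,0,0.02,0])

```text
t: 13.38
eef_pos: [0.4779, 0.0491, 0.0236]
eef_rot: [-3.14, -0.007, -3.073]
wrist_force: [0.0, -0.1, -1.0]
grip_width: 0.0851
grip_force: 0.0
```

jog_arm(increments=[-1,0,0,0.014,0,-1,0,0,0.005,0,-1,0,0,0,0,1,0,0,0,0,1,0,0,0,0])

```text
t: 13.8
eef_pos: [0.4827, 0.0495, 0.01]
eef_rot: [3.141, 0.003, -3.073]
wrist_force: [-1.0, -3.9, 5.2]
grip_width: 0.0638
grip_force: 4.4
```

jog_arm(increments=[1,0,0,0,0,1,0,0,0,0,1,0,0,0,0,1,0,0,0,0])

```text
t: 14.13
eef_pos: [0.4831, 0.049, 0.0108]
eef_rot: [3.141, 0.004, -3.073]
wrist_force: [-0.1, -0.7, 6.3]
grip_width: 0.0585
grip_force: 64.3
```

jog_arm(increments=[1,0,0,-0.03,0,1,0,0,-0.04,0,1,0,0,-0.04,0,1,0,0,-0.04,0,1,0,0,-0.04,0])

```text
t: 14.55
eef_pos: [0.48, 0.0489, 0.2002]
eef_rot: [3.141, -0.001, -3.074]
wrist_force: [0.2, 3.3, -4.0]
grip_width: 0.0581
grip_force: 69.0
```

jog_arm(increments=[1,0.002,-0.0388,0,0,1,0.002,-0.0388,0,0,1,0.002,-0.0388,0,0,1,0.002,-0.0388,0,0,1,0.002,-0.0388,0,0])

```text
t: 14.97
eef_pos: [0.4836, -0.1459, 0.199]
eef_rot: [3.139, 0.001, -3.072]
wrist_force: [0.5, 0.9, -4.0]
grip_width: 0.0585
grip_force: 69.0
```

jog_arm(increments=[1,0.002,-0.0388,0,0,1,0.002,-0.0388,0,0,1,0.002,-0.0388,0,0,1,0.002,-0.0388,0,0,1,0.002,-0.0388,0,0])

```text
t: 15.38
eef_pos: [0.4873, -0.3399, 0.1985]
eef_rot: [3.14, 0.0, -3.072]
wrist_force: [0.6, 0.4, -2.8]
grip_width: 0.0581
grip_force: 69.0
```

jog_arm(increments=[1,0,0,0,0.078,1,0,0,0,0.078,1,0,0,0,0,1,0,0,0,0,1,0,0,0,0])

```text
t: 15.8
eef_pos: [0.4882, -0.3377, 0.1985]
eef_rot: [3.14, -0.0, 3.058]
wrist_force: [0.0, 0.4, -4.2]
grip_width: 0.0582
grip_force: 69.1
```

```bash
cat >> h.py <<'E'
def drawcase(im,c,o=(.474,-.372),th=-.088):
    R=np.array([[np.cos(th),-np.sin(th)],[np.sin(th),np.cos(th)]])
    def P(x,y,z): return tuple(int(round(a)) for a in proj('w',[*(o+R@[x,y]),z],c))
    for q in ([(-.1,-.108,.048),(-.1,.108,.048),(.1,.108,.048),(.1,-.108,.048),(-.1,-.108,.048)],[(-.027,.102,.04),(-.027,-.102,.04)],[(-.027,-.03,.04),(.094,-.03,.04)]):
        for a,b in zip(q,q[1:]): cv2.line(im,P(*a),P(*b),(0,255,0),1)
E
python3 - <<'E'
from h import *
arm.grab_frame('wrist')
im,c=look('w8',['case','tape_measure','lid_edge','carpenter_pencil'])
drawcase(im,c); cv2.imwrite('pics/w8b.png',cv2.rotate(im,cv2.ROTATE_180))
E
```

```text
15.85 [ 0.4883 -0.3377  0.1986] [ 3.1405 -0.      3.0578] q [-0.2306  0.4566  0.9761  1.8033 -0.4214  1.108   2.3791]
case 0.77 [166.3 289.5] [ 0.476  -0.3689]
tape_measure 0.75 [244.9 320.7] [ 0.5713 -0.3425]
carpenter_pencil 0.84 [104.4 287.3] [ 0.4113 -0.3642]
```

View pics/w8b.png

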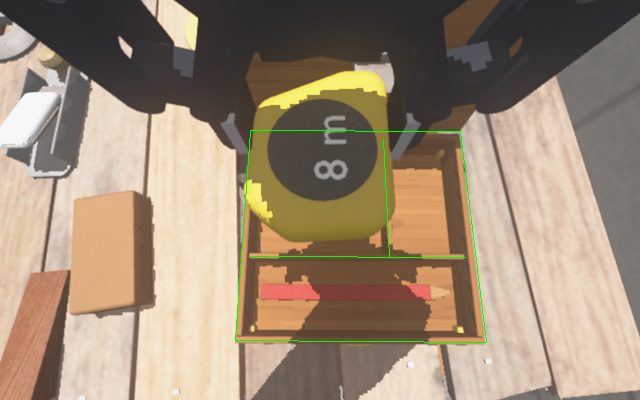

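The outline fits the case well. The pencil lies inside its row, and the tape is held flat. Lowering the tape.

jog_arm(increments=[1,-0.0215,0,0.03,0,1,0,0,0.04,0,1,0,0,0.03,0,1,0,0,0.02,0,1,0,0,0.02,0])

```text
t: 16.52
eef_pos: [0.5091, -0.34, 0.0566]
eef_rot: [3.141, -0.002, 3.056]
wrist_force: [-0.0, -0.6, -3.4]
grip_width: 0.0584
grip_force: 69.0
```

jog_arm(increments=[1,0,0,0.015,0,1,0,0,0.012,0,1,0,0,0.008,0,1,0,0,0.004,0,1,0,0,0,0])

```text
t: 16.93
eef_pos: [0.5095, -0.3409, 0.0195]
eef_rot: [3.141, -0.0, 3.055]
wrist_force: [0.7, 0.4, -4.8]
grip_width: 0.0581
grip_force: 69.0
```

jog_arm(increments=[1,0,0,0.002,0,-0.75,0,0,0,0,-0.75,0,0,0,0,-0.75,0,0,0,0,-0.75,0,0,-0.01,0])

```text
t: 17.35
eef_pos: [0.509, -0.3406, 0.0276]
eef_rot: [3.141, -0.001, 3.054]
wrist_force: [0.1, 1.0, -0.2]
grip_width: 0.075
grip_force: 0.0
```

jog_arm(increments=[-0.75,0,0,-0.03,0,-0.75,0,0,-0.04,0,-0.75,0,0,-0.04,0,-1,0.02,0,-0.04,0,-1,0,0,-0.03,0])

```text
t: 17.77
eef_pos: [0.4882, -0.3415, 0.2092]
eef_rot: [-3.141, 0.002, 3.051]
wrist_force: [0.1, 0.6, -0.1]
grip_width: 0.0852
grip_force: 0.0
```

jog_arm(increments=[-1,0.0,0,0,0,-1,0,0,0,0,-1,0,0,0,0])

```text
t: 18.02
eef_pos: [0.491, -0.339, 0.2055]
eef_rot: [3.141, 0.001, 3.055]
wrist_force: [-0.3, 1.0, -1.2]
grip_width: 0.0852
grip_force: 0.0
```

```bash
python3 - <<'E'
from h import *
arm.grab_frame('wrist')
im,c=look('w9',['case','tape_measure','carpenter_pencil','lid_edge','sanding_block','block_plane'])
drawcase(im,c); cv2.imwrite('pics/w9b.png',cv2.rotate(im,cv2.ROTATE_180))
E
```

```text
18.07 [ 0.4906 -0.3385  0.2044] [ 3.1404 -0.001   3.0549] q [-0.2342  0.4573  0.983   1.7917 -0.4206  1.1218  2.3744]
case 0.91 [161.7 289.2] [ 0.473  -0.3696]
tape_measure 0.9 [197.4 317.2] [ 0.5163 -0.3423]
carpenter_pencil 0.6 [107.7 285.3] [ 0.4156 -0.3674]
sanding_block 0.55 [141.6 514.4] [ 0.4722 -0.1228]
block_plane 0.64 [278.4 572.7] [ 0.6457 -0.0389]
```

View pics/w9b.png

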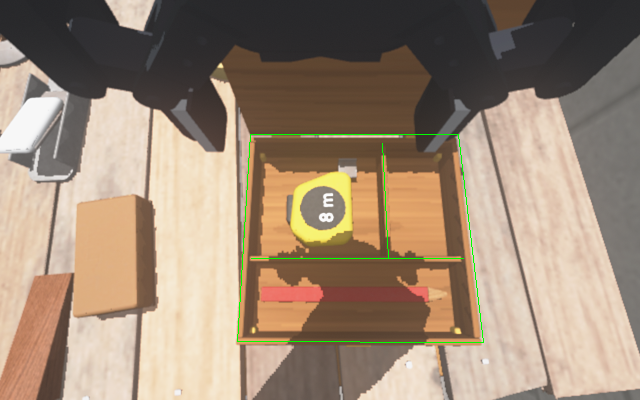

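Both pieces lie in their compartments, with the tape at (320,205) and the pencil at (350,293). Next the lid, which I'll do by going over and behind it with closed fingers.

jog_arm(increments=[1,0,0,-0.032,0,1,0,0,-0.032,0,1,0,0,-0.032,0,1,0,0,0,0,1,0,0,0,0])

```text
t: 18.83
eef_pos: [0.4918, -0.3407, 0.3033]
eef_rot: [-3.14, 0.004, 3.054]
wrist_force: [-0.4, 0.3, -0.3]
grip_width: 0.0255
grip_force: 0.0
```

jog_arm(increments=[1,-0.031,-0.007,0,0,1,-0.031,-0.007,0,0,1,-0.031,-0.007,0,0,1,-0.031,-0.007,0,0,1,-0.031,-0.007,0,0])

```text
t: 19.25
eef_pos: [0.6431, -0.3872, 0.298]
eef_rot: [3.139, -0.003, 3.055]
wrist_force: [-0.3, -0.4, 1.6]
grip_width: -0.0002
grip_force: 0.0
```

jog_arm(increments=[1,0,0,0,0,1,0,0,0,0,1,0,0,0,0])

```text
t: 19.5
eef_pos: [0.6408, -0.3879, 0.2991]
eef_rot: [3.141, -0.004, 3.053]
wrist_force: [-0.0, -0.6, 0.9]
grip_width: -0.0001
grip_force: 0.0
```

```bash
python3 - <<'E'
from h import *
im,c=look('w10',[])
cv2.imwrite('pics/w10b.png',cv2.rotate(im,cv2.ROTATE_180))
arm.grab_frame('scene')
cs=cam('scene')
for d in arm.place_of('lid_edge','scene')[:2]: print('lid',d)
th=-.088;R=np.array([[np.cos(th),-np.sin(th)],[np.sin(th),np.cos(th)]]);o=np.array([.474,-.372])
for a in (1.6,1.65,1.7,1.75): print(a,proj('scene',[*(o+R@[.1-.2*np.cos(a)+.005*np.sin(a),0]),.0475+.2*np.sin(a)],cs)[::-1])
for r in (.17,):
    p=None
    for a in np.arange(1.7,-.01,-.1):
        q=np.array([.1-r*np.cos(a)+.010*np.sin(a)+.012*np.sin(a),.0475+r*np.sin(a)+.010*np.cos(a)])
        if p is not None: print(round(a,2),q,'d',-(q-p))
        p=q
s=arm.sense(); print('case-frame tcp',R.T@(s['eef_pos'][:2]-o),s['eef_pos'][2])
E
```

```text
19.5 [ 0.6408 -0.3879  0.2991] [ 3.1409 -0.0037  3.0532] q [-0.045   0.6879  0.9178  1.2623 -0.5319  1.4406  2.306 ]
lid {'at': [225.5, 478.6], 'conf': 0.56}
1.6 [226.7574 478.6624]
1.65 [225.0519 480.5918]
1.7 [223.4919 482.4493]
1.75 [222.0805 484.2298]
1.6 [0.127  0.2171] d [ 0.0168 -0.0023]
1.5 [0.1099 0.2178] d [ 0.017  -0.0006]
1.4 [0.0928 0.2167] d [0.0171 0.0011]
1.3 [0.0757 0.214 ] d [0.0171 0.0027]
1.2 [0.0589 0.2096] d [0.0168 0.0044]
1.1 [0.0425 0.2035] d [0.0164 0.006 ]
1.0 [0.0267 0.196 ] d [0.0158 0.0076]
0.9 [0.0116 0.1869] d [0.0151 0.0091]
0.8 [-0.0027  0.1764] d [0.0142 0.0105]
0.7 [-0.0159  0.1647] d [0.0132 0.0118]
0.6 [-0.0279  0.1517] d [0.012  0.0129]
0.5 [-0.0386  0.1378] d [0.0108 0.014 ]
0.4 [-0.048   0.1229] d [0.0094 0.0149]
0.3 [-0.0559  0.1073] d [0.0079 0.0156]
0.2 [-0.0622  0.0911] d [0.0063 0.0162]
0.1 [-0.067   0.0744] d [0.0047 0.0167]
-0.0 [-0.07    0.0575] d [0.003  0.0169]
case-frame tcp [ 0.1673 -0.0015] 0.3014502370259051
```

View pics/w10b.png

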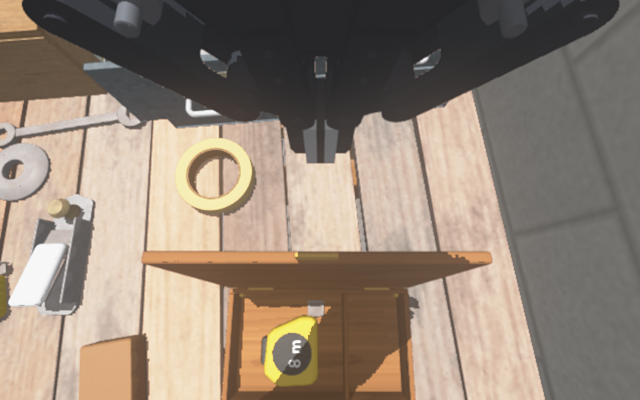

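The lid's top edge is at row 257 and the fingertips at row 160, clearly behind it. The lid angle is about 1.64. I'll lower the fingers and push along the arc.

jog_arm(increments=[1,0,0,0.03,0,1,0,0,0.03,0,1,0,0,0.0245,0,1,0.02,0,0,0,1,0.02,0,0,0])

```text
t: 20.07
eef_pos: [0.6015, -0.3815, 0.2136]
eef_rot: [3.138, -0.003, 3.057]
wrist_force: [2.3, 0.6, 0.3]
grip_width: 0.0
grip_force: 1.1
```

jog_arm(increments=[1,0.017,0,-0.0005,0,1,0.017,0,0.001,0,1,0.017,0,0.003,0,1,0.017,0,0.0045,0,1,0.0165,0,0.006,0])

```text
t: 20.48
eef_pos: [0.5186, -0.3764, 0.2045]
eef_rot: [3.141, 0.006, 3.055]
wrist_force: [2.0, 1.1, 1.6]
grip_width: -0.0
grip_force: 1.1
```

jog_arm(increments=[1,0.016,0,0.0075,0,1,0.015,0,0.009,0,1,0.014,0,0.0105,0,1,0.013,0,0.012,0,1,0.012,0,0.013,0])

```text
t: 20.9
eef_pos: [0.4482, -0.3708, 0.1518]
eef_rot: [3.141, 0.005, 3.054]
wrist_force: [2.2, -0.2, 0.8]
grip_width: -0.0002
grip_force: 0.8
```

jog_arm(increments=[1,0.011,0,0.014,0,1,0.0095,0,0.015,0,1,0.008,0,0.0155,0,1,0.0065,0,0.016,0,1,0,0,0,0])

```text
t: 21.32
eef_pos: [0.4102, -0.3658, 0.0883]
eef_rot: [3.138, -0.003, 3.052]
wrist_force: [0.0, 0.8, 0.1]
grip_width: -0.0004
grip_force: 0.0
```

jog_arm(increments=[1,0.003,0,0.01,0,1,0,0,0.01,0,1,0,0,0.006,0,1,0,0,0.004,0,1,0,0,0,0])

```text
t: 21.73
eef_pos: [0.4105, -0.3672, 0.0593]
eef_rot: [3.141, -0.001, 3.055]
wrist_force: [0.2, -1.1, 0.3]
grip_width: -0.0002
grip_force: 0.0
```

jog_arm(increments=[1,0,0,0.002,0,1,0,0,0,0])

```text
t: 21.9
eef_pos: [0.411, -0.3676, 0.058]
eef_rot: [-3.141, 0.0, 3.055]
wrist_force: [-0.2, -0.6, -0.2]
grip_width: -0.0003
grip_force: 0.0
```

jog_arm(increments=[1,0,0,0.0015,0,1,0,0,0.0015,0,1,0,0,0,0])

```text
t: 22.15
eef_pos: [0.4111, -0.3677, 0.0566]
eef_rot: [3.14, 0.001, 3.054]
wrist_force: [-2.4, 3.0, 10.1]
grip_width: -0.0
grip_force: 5.2
```

```bash
python3 - <<'E'
from h import *
im=save('scene','s1.png'); cv2.imwrite('pics/s1c.png',cv2.resize(im[150:370,330:600,::-1],None,fx=2.6,fy=2.6,interpolation=cv2.INTER_CUBIC))
print([ (d['at'],d['conf']) for d in arm.place_of('lid_edge','scene')], proj('scene',[*(np.array([.474,-.372])+[-.0996,.0088]),.0525])[::-1])
E
```

```text
[([312.2, 417.4], 0.68)] [311.48871928 420.44890781]
```

View pics/s1c.png

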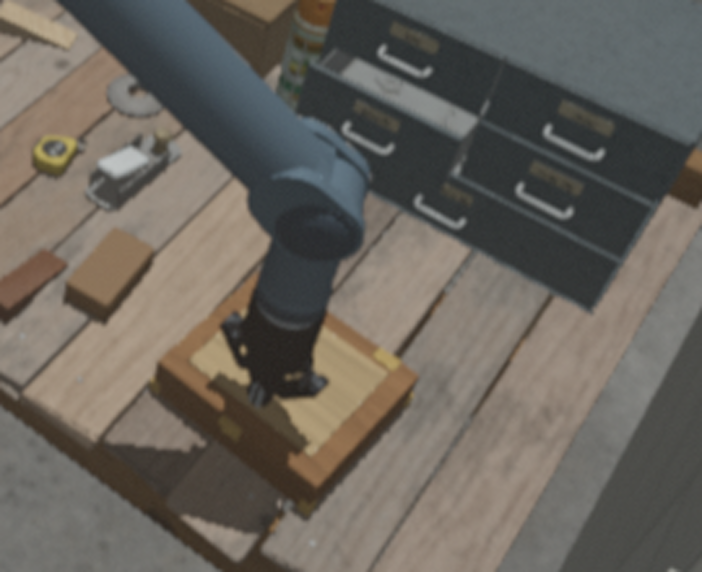

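The lid is shut, pressed with about 10 N. Now for the sanding block.

jog_arm(increments=[1,0,0,-0.036,0,1,0,0,-0.036,0,1,0,0,-0.036,0,-1,0,0,-0.036,0,-1,-0.0055,0.0359,0,0])

```text
t: 22.67
eef_pos: [0.4197, -0.3437, 0.2076]
eef_rot: [-3.129, 0.014, 3.042]
wrist_force: [0.5, -1.6, 0.9]
grip_width: 0.0231
grip_force: 0.0
```

jog_arm(increments=[-1,-0.0055,0.0359,0,0,-1,-0.0055,0.0359,0,0,-1,-0.0055,0.0359,0,0,-1,-0.0055,0.0359,0,0,-1,-0.0055,0.0359,0,0])

```text
t: 23.08
eef_pos: [0.4624, -0.154, 0.1992]
eef_rot: [3.141, 0.001, 3.054]
wrist_force: [0.4, 0.3, 0.2]
grip_width: 0.0832
grip_force: 0.0
```

jog_arm(increments=[-1,-0.0055,0.0359,0,0,-1,0,0,0,-0.075,-1,0,0,0,-0.075,-1,0,0,0,0,-1,0,0,0,0])

```text
t: 23.5
eef_pos: [0.4708, -0.1206, 0.1991]
eef_rot: [3.141, 0.0, -3.081]
wrist_force: [-0.1, -0.5, -0.5]
grip_width: 0.0853
grip_force: 0.0
```

```bash
python3 - <<'E'
from h import *
arm.grab_frame('wrist')
im,c=look('w11',['sanding_block'])
print(im[180,320],cv2.cvtColor(im,cv2.COLOR_BGR2HSV)[[150,180,200],[320,310,330]])
cv2.imwrite('pics/w11b.png',cv2.rotate(im,cv2.ROTATE_180))
E
```

```text
23.55 [ 0.4707 -0.121   0.1991] [ 3.1413  0.0003 -3.0817] q [-0.8392  0.1675  1.104   2.0528 -0.1761  1.0196  1.9827]
sanding_block 0.65 [178.4 319. ] [ 0.4743 -0.1212]
[111 147 190] [[ 13  93  99]
 [ 14 110 190]
 [ 14 110 193]]
```

View pics/w11b.png

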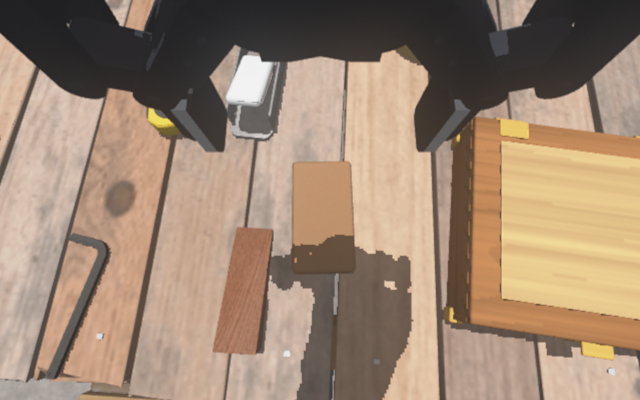

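The sanding block's top face runs from (292,162) to (354,271). The red block beside it starts at row 228, so I'll grip about 20 mm beyond the centre with a narrower opening.

```bash
python3 - <<'E'
from h import *
np.set_printoptions(precision=4,suppress=True)
c=tuple(np.load('w11.npy',allow_pickle=True))
F=lambda x,y,z: ray('w',639-x,399-y,z,c)[:2]
P=np.array([F(x,y,.034) for x,y in [(292,162.5),(351.5,161.5),(354.5,271),(295,272.5)]])
print(P,P.mean(0), [np.arctan2(*(P[a]-P[b])[::-1]) for a,b in ((0,3),(1,2))])
print('red',F(238,228,.03),F(272,228,.03),F(265,352,.02))
c=tuple(np.load('c1.npy',allow_pickle=True))
E
```

```text
[[ 0.5277 -0.0885]
 [ 0.5326 -0.1508]
 [ 0.4206 -0.1575]
 [ 0.4158 -0.1008]] [ 0.4742 -0.1244] [np.float64(0.10937771096862041), np.float64(0.05985113764660975)]
red [ 0.4558 -0.0398] [ 0.4579 -0.0739] [ 0.3421 -0.0775]
```

jog_arm(increments=[-0.84,-0.0211,-0.0033,0.03,-0.023,-0.84,0,0,0.04,0,-0.84,0,0,0.04,0,-0.84,0,0,0.03,0,-0.84,0,0,0.02,0])

```text
t: 24.07
eef_pos: [0.4897, -0.1227, 0.0357]
eef_rot: [3.141, -0.005, -3.058]
wrist_force: [-0.8, 0.7, -0.2]
grip_width: 0.0784
grip_force: 0.0
```

jog_arm(increments=[-0.84,0,0,0.015,0,-0.84,0,0,0.006,0,-0.84,0,0,0,0,1,0,0,0,0,1,0,0,0,0])

```text
t: 24.48
eef_pos: [0.4935, -0.1232, 0.0197]
eef_rot: [-3.141, 0.003, -3.057]
wrist_force: [1.6, -1.0, -0.5]
grip_width: 0.0601
grip_force: 64.7
```

jog_arm(increments=[1,0,0,0,0,1,0,0,0,0,1,0,0,0,0,1,0,0,0,0])

```text
t: 24.82
eef_pos: [0.4936, -0.1229, 0.0195]
eef_rot: [-3.141, 0.003, -3.056]
wrist_force: [-0.5, 0.3, 6.2]
grip_width: 0.0599
grip_force: 65.5
```

jog_arm(increments=[1,0,0,-0.03,0,1,0,0,-0.04,0,1,0,0,-0.04,0,1,0,0,-0.04,0,1,0,0,-0.03,0])

```text
t: 25.23
eef_pos: [0.4925, -0.1229, 0.2006]
eef_rot: [3.141, 0.002, -3.057]
wrist_force: [0.1, 0.2, -0.6]
grip_width: 0.0599
grip_force: 66.0
```

jog_arm(increments=[1,0,0.0386,0,0,1,0,0.0386,0,0,1,0,0.0386,0,0,1,0,0.0386,0,0,1,0,0.0386,0,0])

```text
t: 25.65
eef_pos: [0.4745, 0.0717, 0.1981]
eef_rot: [3.14, -0.0, -3.056]
wrist_force: [1.0, -0.2, -0.7]
grip_width: 0.0601
grip_force: 66.0
```

jog_arm(increments=[1,0,0.0386,0,0,1,0,0.0386,0,0,1,0,0.0386,0,0,1,0,0.0386,0,0,1,0,0.0386,0,0])

```text
t: 26.07
eef_pos: [0.4577, 0.264, 0.1979]
eef_rot: [3.141, -0.001, -3.055]
wrist_force: [0.9, -0.9, -1.0]
grip_width: 0.06
grip_force: 66.0
```

jog_arm(increments=[1,0,0.0386,0,0,1,0,0,0,0.1035,1,0,0,0,0.1035,1,0,0,0,0,1,0,0,0,0])

```text
t: 26.48
eef_pos: [0.4552, 0.3001, 0.1977]
eef_rot: [-3.141, -0.001, 3.023]
wrist_force: [0.4, -0.5, 0.2]
grip_width: 0.0603
grip_force: 66.0
```

```bash
python3 - <<'E'
from h import *
arm.grab_frame('wrist')
im,c=look('w12',['tray','sanding_block'])
cv2.imwrite('pics/w12b.png',cv2.resize(cv2.rotate(im,cv2.ROTATE_180),(800,500),interpolation=cv2.INTER_CUBIC))
E
```

```text
26.53 [0.4554 0.2999 0.1979] [-3.1412 -0.0006  3.022 ] q [-1.4741  0.3249  0.9665  1.9184 -0.3066  1.0556  1.0732]
tray 0.79 [180.9 383.9] [0.4703 0.3704]
```

View pics/w12b.png

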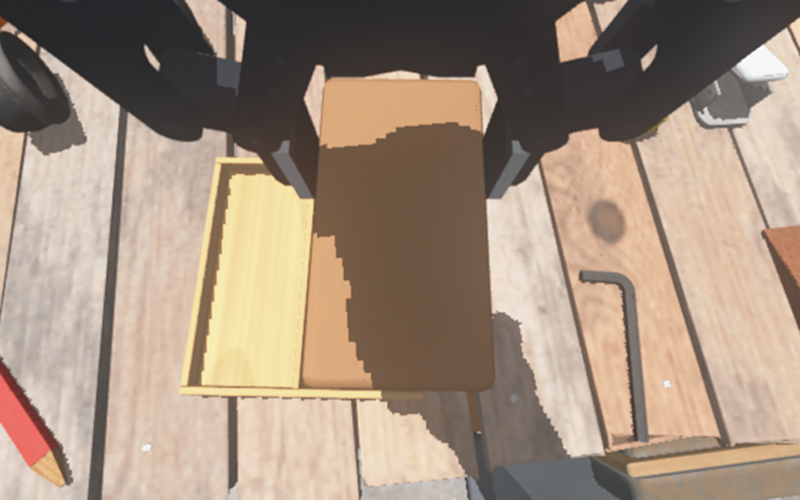

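```bash
cat >> h.py <<'E'
def drawtray(im,c,o,th):
    R=np.array([[np.cos(th),-np.sin(th)],[np.sin(th),np.cos(th)]])
    def P(x,y,z): return tuple(int(round(a)) for a in proj('w',[*(o+R@[x,y]),z],c))
    for q in ([(-.1,-.0935,.024),(-.1,.0935,.024),(.1,.0935,.024),(.1,-.0935,.024),(-.1,-.0935,.024)],[(-.094,.0075,.024),(.094,.0075,.024)],[(.044,0,.024),(.044,-.0875,.024)]):
        for a,b in zip(q,q[1:]): cv2.line(im,P(*a),P(*b),(0,0,255),1)
E
python3 - <<'E'
from h import *
np.set_printoptions(precision=4,suppress=True)
c=tuple(np.load('w12.npy',allow_pickle=True))
F=lambda x,y,z: ray('w',639-x/1.25,399-y/1.25,z,c)[:2]
A,B,C=F(217,158,.024),F(181,392,.024),F(425,397,.024)
print(A,B,C,np.linalg.norm(A-B)); t1=np.arctan2(*(A-B)[::-1]); t2=np.arctan2(*(B-C)[::-1])-np.pi/2; print(t1,t2)
for th in (t1,t2,(t1+t2)/2):
    R=np.array([[np.cos(th),-np.sin(th)],[np.sin(th),np.cos(th)]]); o=(A+B)/2-R@[0,.0935]; print(o,th,'sand',o+R@[-.025,-.0425],'plane',o+R@[0,.0475])
im=cv2.imread('pics/w12.png'); drawtray(im,c,o,th)
cv2.imwrite('pics/w12d.png',cv2.rotate(im,cv2.ROTATE_180)[:340])
E
```

```text
[0.5798 0.4493] [0.3848 0.4762] [0.359  0.2923] 0.1968682698227899
-0.13694309140663882 -0.13894364417675487
[0.4695 0.3701] -0.13694309140663882 sand [0.4389 0.3315] plane [0.476  0.4172]
[0.4693 0.3702] -0.13894364417675487 sand [0.4387 0.3315] plane [0.4759 0.4172]
[0.4694 0.3702] -0.13794336779169686 sand [0.4388 0.3315] plane [0.4759 0.4172]
```

View pics/w12d.png

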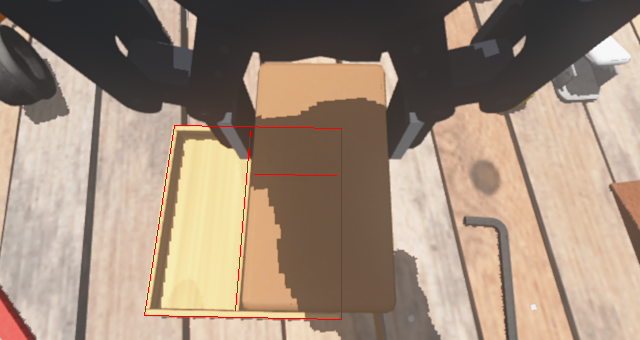

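The red outline fits the tray, so its pose is (0.4694, 0.3702) with yaw -0.138. Lowering the sanding block. I've now viewed more pictures than the 14 allowed, so from here I'll work by numbers only.

jog_arm(increments=[1,0.001,0.029,0,0.018,1,0,0,0.04,0,1,0,0,0.04,0,1,0,0,0.035,0,1,0,0,0.02,0])

```text
t: 27.1
eef_pos: [0.4557, 0.3279, 0.0592]
eef_rot: [-3.137, -0.004, 3.003]
wrist_force: [-0.5, -0.5, -1.5]
grip_width: 0.0601
grip_force: 65.9
```

jog_arm(increments=[1,0,0,0.015,0,1,0,0,0.01,0,1,0,0,0.008,0,1,0,0,0.0035,0,1,0,0,0,0])

```text
t: 27.52
eef_pos: [0.4587, 0.3297, 0.0269]
eef_rot: [3.141, 0.0, 3.002]
wrist_force: [-0.1, -0.4, -1.1]
grip_width: 0.0601
grip_force: 65.9
```

jog_arm(increments=[-0.7,0,0,0,0,-0.7,0,0,0,0,-0.7,0,0,0,0,-0.7,0,0,-0.01,0,-0.7,0,0,-0.03,0])

```text
t: 27.93
eef_pos: [0.4552, 0.3278, 0.0644]
eef_rot: [-3.136, -0.005, 3.003]
wrist_force: [0.6, 0.2, -0.2]
grip_width: 0.0724
grip_force: 0.0
```

jog_arm(increments=[-0.7,0,0,-0.04,0,-0.7,0,0,-0.04,0,-1,0,0,-0.04,0,-1,0,0,-0.015,0,-1,0,0,0,0])

```text
t: 28.35
eef_pos: [0.4619, 0.3312, 0.2079]
eef_rot: [3.132, 0.006, 3.002]
wrist_force: [0.5, 0.4, 0.5]
grip_width: 0.0854
grip_force: 0.0
```

```bash
python3 - <<'E'
from h import *
arm.grab_frame('wrist')
im,c=look('w13',['tray','sanding_block'])
o=np.array([.4694,.3702]);th=-.138;R=np.array([[np.cos(th),-np.sin(th)],[np.sin(th),np.cos(th)]])
for d in arm.place_of('sanding_block','wrist'):
    u=d['at']; print('sand in tray',round(d['conf'],2),R.T@(ray('w',u[1],u[0],.006,c)[:2]-o))
r,P=seg(im,c,(8,105,50),(17,170,220),.038,(150,60,330,260))
print('rect in tray',R.T@(np.array(r[0])/1000-o))
E
```

```text
28.4 [0.46   0.3305 0.2051] [3.1355 0.0031 3.002 ] q [-1.4872  0.3626  0.9609  1.8676 -0.3394  1.0783  1.0364]
tray 0.57 [177.7 355.1] [0.468 0.37 ]
sanding_block 0.97 [158.3 317. ] [0.4406 0.3308]
sand in tray 0.97 [-0.0239 -0.043 ]
rect [455.4 332.8] [72.8 82. ] 82.01 px [285 136] [358 217]
[[409.70001220703125, 302.3999938964844], [490.8999938964844, 291.0], [501.0, 363.20001220703125], [419.79998779296875, 374.6000061035156]]
rect in tray [-0.0087 -0.039 ]
```

jog_arm(increments=[-1,-0.0191,-0.031,0,0,-1,-0.0191,-0.031,0,0,-1,-0.0191,-0.031,0,0,-1,-0.0191,-0.031,0,0,-1,-0.0191,-0.031,0,0])

```text
t: 29.02
eef_pos: [0.5305, 0.1609, 0.2]
eef_rot: [-3.14, -0.002, 3.003]
wrist_force: [-0.1, -0.8, -0.0]
grip_width: 0.0856
grip_force: 0.0
```

jog_arm(increments=[-1,-0.0191,-0.031,0,0,-1,-0.0191,-0.031,0,0,-1,-0.0191,-0.031,0,0,-1,-0.0191,-0.031,0,0,-1,-0.0191,-0.031,0,0])

```text
t: 29.43
eef_pos: [0.6036, -0.0056, 0.1996]
eef_rot: [-3.141, -0.003, 3.002]
wrist_force: [-0.3, 0.8, -0.3]
grip_width: 0.0854
grip_force: 0.0
```

jog_arm(increments=[-1,-0.0191,-0.031,0,0,-1,0,0,0,-0.07,-1,0,0,0,-0.07,-1,0,0,0,0,-1,0,0,0,0])

```text
t: 29.85
eef_pos: [0.618, -0.0373, 0.2]
eef_rot: [-3.142, -0.003, 3.141]
wrist_force: [-0.1, 0.1, -0.5]
grip_width: 0.0855
grip_force: 0.0
```

```bash
python3 - <<'E'
from h import *
arm.grab_frame('wrist')
im,c=look('w14',['block_plane'])
for d in arm.find_in('block_plane','wrist'): print(d)
# rectify at z=0 : 1 px = 1 mm, x .54-.76, y -.12-.05 
g=np.float32([[.54,-.12],[.76,-.12],[.76,.05],[.54,.05]])
src=np.float32([proj('w',[x,y,0],c) for x,y in g]); dst=np.float32([[0,0],[220,0],[220,170],[0,170]])
rec=cv2.warpPerspective(im,cv2.getPerspectiveTransform(src,dst),(220,170)); cv2.imwrite('rec.png',rec)
h=cv2.cvtColor(rec,cv2.COLOR_BGR2HSV)
print('S per row(y)'); 
for y in range(40,125,5): print(round(-.12+y/1000,3),h[y,10:220:14,1].tolist())
E
```

```text
29.9 [ 0.6182 -0.0368  0.2002] [ 3.1416 -0.0025  3.1415] q [-0.7067  0.4925  0.9166  1.7357 -0.4273  1.1304  1.9114]
block_plane 0.57 [201.2 320.4] [ 0.6483 -0.035 ]
{'box': [292.8, 127.0, 56.8, 147.3], 'conf': 0.74}
{'box': [604.1, 28.6, 35.9, 91.1], 'conf': 0.63}
S per row(y)
-0.08 [44, 38, 42, 41, 52, 50, 52, 50, 51, 52, 52, 52, 53, 52, 51]
-0.075 [46, 40, 42, 41, 48, 50, 52, 52, 51, 53, 51, 53, 52, 50, 49]
-0.07 [46, 45, 46, 38, 48, 50, 52, 53, 46, 50, 49, 52, 53, 53, 53]
-0.065 [46, 45, 42, 36, 47, 46, 46, 21, 12, 9, 10, 10, 9, 49, 50]
-0.06 [45, 43, 34, 11, 12, 10, 9, 9, 9, 13, 9, 10, 9, 50, 51]
-0.055 [48, 42, 11, 7, 5, 1, 2, 2, 2, 20, 9, 18, 32, 48, 53]
-0.05 [49, 43, 13, 2, 2, 1, 1, 1, 1, 18, 10, 36, 72, 61, 53]
-0.045 [41, 42, 14, 2, 4, 1, 1, 1, 1, 20, 10, 57, 71, 70, 55]
-0.04 [19, 14, 11, 4, 2, 1, 1, 1, 1, 20, 8, 58, 71, 72, 96]
-0.035 [48, 48, 14, 0, 1, 0, 0, 1, 1, 22, 9, 55, 74, 72, 60]
-0.03 [54, 43, 14, 0, 1, 0, 1, 1, 1, 23, 9, 35, 75, 51, 63]
-0.025 [57, 49, 16, 2, 2, 1, 1, 1, 1, 22, 10, 9, 20, 47, 63]
-0.02 [57, 48, 16, 4, 2, 1, 1, 1, 1, 22, 9, 7, 9, 63, 62]
-0.015 [58, 48, 16, 2, 1, 1, 2, 14, 12, 16, 17, 10, 9, 61, 60]
-0.01 [61, 49, 16, 14, 16, 17, 13, 9, 11, 13, 29, 43, 47, 58, 55]
-0.005 [53, 48, 52, 31, 34, 48, 46, 44, 45, 49, 50, 51, 52, 51, 55]
0.0 [62, 54, 57, 53, 53, 54, 47, 45, 47, 53, 50, 51, 56, 54, 55]
```

```bash
python3 - <<'E'
from h import *
rec=cv2.imread('rec.png'); s=cv2.medianBlur(cv2.cvtColor(rec,cv2.COLOR_BGR2HSV)[:,:,1],3)
m=(s<28).astype(np.uint8); n,l,st,_=cv2.connectedComponentsWithStats(m); k=1+np.argmax(st[1:,4]); m=l==k; print(st[k])
X=np.arange(40,185,8)
lo=[];hi=[]
for x in X:
    y=np.where(m[:,x])[0]; lo.append(y.min() if len(y) else np.nan); hi.append(y.max() if len(y) else np.nan)
print((.54+X/1000).round(3).tolist()); print([-120+v for v in lo]); print([-120+v for v in hi])
c=max(cv2.findContours(m.astype(np.uint8),0,1)[0],key=cv2.contourArea); print(cv2.minAreaRect(c))
E
```

```text
[   0   53  192   62 8274]
[0.58, 0.588, 0.596, 0.604, 0.612, 0.62, 0.628, 0.636, 0.644, 0.652, 0.66, 0.668, 0.676, 0.684, 0.692, 0.7, 0.708, 0.716, 0.724]
[np.int64(-59), np.int64(-61), np.int64(-62), np.int64(-62), np.int64(-63), np.int64(-63), np.int64(-63), np.int64(-64), np.int64(-64), np.int64(-65), np.int64(-65), np.int64(-65), np.int64(-66), np.int64(-67), np.int64(-66), np.int64(-67), np.int64(-66), np.int64(-66), np.int64(-65)]
[np.int64(-8), np.int64(-7), np.int64(-6), np.int64(-6), np.int64(-6), np.int64(-7), np.int64(-7), np.int64(-7), np.int64(-8), np.int64(-8), np.int64(-9), np.int64(-9), np.int64(-10), np.int64(-10), np.int64(-11), np.int64(-11), np.int64(-13), np.int64(-14), np.int64(-16)]
((95.57540130615234, 84.35692596435547), (57.577880859375, 190.7059326171875), 86.8201675415039)
```

jog_arm(increments=[-1,-0.024,0.001,0.02,0.052,-1,0,0,0.04,0,-1,0,0,0.04,0,-1,0,0,0.035,0,-1,0,0,0.02,0])

```text
t: 30.47
eef_pos: [0.6399, -0.0347, 0.0418]
eef_rot: [-3.142, -0.007, 3.092]
wrist_force: [0.0, 0.2, -0.7]
grip_width: 0.0852
grip_force: 0.0
```

jog_arm(increments=[-1,0,0,0.015,0,-1,0,0,0.01,0,-1,0,0,0.005,0,-1,0,0,0,0,-1,0,0,0,0])

```text
t: 30.88
eef_pos: [0.6442, -0.0365, 0.0179]
eef_rot: [-3.142, 0.002, 3.09]
wrist_force: [0.8, 0.8, 0.0]
grip_width: 0.0856
grip_force: 0.0
```

jog_arm(increments=[1,0,0,0,0,1,0,0,0,0,1,0,0,0,0,1,0,0,0,0,1,0,0,0,0])

```text
t: 31.3
eef_pos: [0.6442, -0.0368, 0.0183]
eef_rot: [3.142, 0.003, 3.09]
wrist_force: [-0.9, 0.4, 6.3]
grip_width: 0.0505
grip_force: 66.3
```

jog_arm(increments=[1,0,0,-0.01,0,1,0,0,-0.02,0,1,0,0,-0.03,0,1,0,0,-0.03,0,1,0,0,0,0])

```text
t: 31.72
eef_pos: [0.6459, -0.0371, 0.1114]
eef_rot: [3.141, 0.008, 3.09]
wrist_force: [2.6, -1.6, -5.7]
grip_width: 0.0502
grip_force: 65.0
```

jog_arm(increments=[1,0,0,-0.03,0,1,0,0,-0.03,0,1,0,0,-0.03,0,1,0.0139,0.0318,0,0,1,0.0139,0.0318,0,0])

```text
t: 32.13
eef_pos: [0.6187, 0.0239, 0.1977]
eef_rot: [-3.139, 0.003, 3.082]
wrist_force: [-0.4, 2.1, -8.7]
grip_width: 0.0501
grip_force: 67.3
```

jog_arm(increments=[1,0.0139,0.0318,0,0,1,0.0139,0.0318,0,0,1,0.0139,0.0318,0,0,1,0.0139,0.0318,0,0,1,0.0139,0.0318,0,0])

```text
t: 32.55
eef_pos: [0.5536, 0.192, 0.1937]
eef_rot: [-3.14, -0.005, 3.09]
wrist_force: [0.7, -0.1, -7.5]
grip_width: 0.05
grip_force: 67.4
```

jog_arm(increments=[1,0.0139,0.0318,0,0,1,0.0139,0.0318,0,0,1,0.0139,0.0318,0,0,1,0.0139,0.0318,0,0,1,0.0139,0.0318,0,0])

```text
t: 32.97
eef_pos: [0.4925, 0.3536, 0.1936]
eef_rot: [-3.138, -0.005, 3.09]
wrist_force: [0.9, 0.7, -8.2]
grip_width: 0.0503
grip_force: 67.4
```

jog_arm(increments=[1,0.0139,0.0318,0,0,1,0.0139,0.0318,0,0,1,0,0,0,0.0866,1,0,0,0,0,1,0,0,0,0])

```text
t: 33.38
eef_pos: [0.4689, 0.4174, 0.1935]
eef_rot: [-3.136, -0.003, 3.007]
wrist_force: [1.0, -0.5, -7.3]
grip_width: 0.0502
grip_force: 67.3
```

```bash
python3 - <<'E'
from h import *
arm.grab_frame('wrist')
im,c=look('w15',['tray','sanding_block'])
s=arm.sense(); print(s['grip_width'],s['wrist_force'],s['moment'])
for d in arm.place_of('block_plane','wrist')[:2]: u=d['at']; print('plane',d['conf'],ray('w',u[1],u[0],s['eef_pos'][2]-.0183,c))
E
```

```text
33.43 [0.4701 0.4161 0.1941] [-3.1367 -0.002   3.0041] q [-1.4691  0.5156  0.8999  1.7171 -0.4387  1.1305  0.9948]
sanding_block 0.66 [162.  239.7] [0.4439 0.3324]
0.05044245436789224 [ 0.2716  0.1343 -8.3505] [ 0.0508 -0.015   0.0058]
plane 0.86 [0.475  0.4149 0.1775]
```

jog_arm(increments=[1,-0.001,0.002,0.03,0,1,0,0,0.04,0,1,0,0,0.035,0,1,0,0,0.025,0,1,0,0,0.015,0])

```text
t: 34.05
eef_pos: [0.4704, 0.4179, 0.0476]
eef_rot: [-3.137, -0.004, 3.003]
wrist_force: [-1.3, -0.3, -8.4]
grip_width: 0.0499
grip_force: 67.3
```

jog_arm(increments=[1,0,0,0.01,0,1,0,0,0.008,0,1,0,0,0,0,1,0,0,0,0])

```text
t: 34.38
eef_pos: [0.4739, 0.4207, 0.0349]
eef_rot: [3.14, 0.002, 3.004]
wrist_force: [1.3, 0.2, -7.8]
grip_width: 0.0503
grip_force: 67.3
```

jog_arm(increments=[1,0,-0.002,0.004,0,1,0,0,0.003,0,1,0,0,0.002,0,1,0,0,0,0,1,0,0,0,0])

```text
t: 34.8
eef_pos: [0.4723, 0.4182, 0.0247]
eef_rot: [3.141, -0.0, 3.004]
wrist_force: [0.3, -0.2, -7.5]
grip_width: 0.0501
grip_force: 67.4
```

jog_arm(increments=[1,0,0,0.0015,0,1,0,0,0,0,1,0,0,0,0])

```text
t: 35.05
eef_pos: [0.4725, 0.4183, 0.0243]
eef_rot: [3.141, -0.001, 3.004]
wrist_force: [-4.0, -1.5, 2.2]
grip_width: 0.0498
grip_force: 68.5
```

Contact: the sole is on the tray floor. I'll release with a small opening and retreat.

jog_arm(increments=[-0.4,0,0,0,0,-0.4,0,0,0,0,-0.4,0,0,0,0,-0.4,0,0,-0.01,0,-0.5,0,0,-0.03,0])

```text
t: 35.47
eef_pos: [0.4696, 0.4162, 0.06]
eef_rot: [-3.135, -0.004, 3.004]
wrist_force: [0.1, 0.8, -0.8]
grip_width: 0.0643
grip_force: 0.0
```

jog_arm(increments=[-0.5,0,0,-0.04,0,-0.5,0,0,-0.04,0,-1,0,0,-0.04,0,-1,0.02,-0.03,-0.03,0,-1,0.02,-0.03,0,0])

```text
t: 35.88
eef_pos: [0.4332, 0.3708, 0.2178]
eef_rot: [3.129, 0.011, 3.004]
wrist_force: [1.0, -0.6, 1.5]
grip_width: 0.0858
grip_force: 0.0
```

jog_arm(increments=[-1,0,0,0,0,-1,0,0,0,0,-1,0,0,0,0,-1,0,0,0,0,-1,0,0,0,0])

```text
t: 36.3
eef_pos: [0.4279, 0.3683, 0.21]
eef_rot: [3.141, 0.002, 3.005]
wrist_force: [0.6, -0.5, -0.1]
grip_width: 0.0851
grip_force: 0.0
```

```bash
python3 - <<'E'
from h import *
arm.grab_frame('wrist')
im,c=look('w16',['tray'])
o=np.array([.4694,.3702]);th=-.138;R=np.array([[np.cos(th),-np.sin(th)],[np.sin(th),np.cos(th)]])
for l in ['sanding_block','block_plane']:
  for d in arm.place_of(l,'wrist'):
    u=d['at']; print(l,round(d['conf'],2),R.T@(ray('w',u[1],u[0],.006,c)[:2]-o))
  print(arm.find_in(l,'wrist')[:2])
# saturation mask of plane in tray frame at z=.006
src=np.float32([proj('w',[*(o+R@[x,y]),.006],c) for x,y in [(-.1,0),(.1,0),(.1,.1),(-.1,.1)]])
rec=cv2.warpPerspective(im,cv2.getPerspectiveTransform(src,np.float32([[0,0],[200,0],[200,100],[0,100]])),(200,100))
m=cv2.medianBlur(cv2.cvtColor(rec,cv2.COLOR_BGR2HSV)[:,:,1],3)<35
for x in range(10,200,20): y=np.where(m[:,x])[0]; print(x-100,(y.min(),y.max()) if len(y) else None)
arm.grab_frame('scene'); print('lid',arm.place_of('lid_edge','scene')[:1])
s=arm.sense(); print(s['wrist_force'],s['grip_width'])
E
```

```text
36.35 [0.4279 0.3681 0.2099] [-3.1414  0.0015  3.0047] q [-1.5921  0.3617  0.9803  1.8638 -0.336   1.0931  0.9497]
tray 0.62 [207.9 326.3] [0.4699 0.3708]
tray 0.5 [191.7 290.1] [0.4449 0.3319]
sanding_block 0.73 [-0.0232 -0.039 ]
[{'box': [256.3, 138.4, 62.3, 113.6], 'conf': 0.57}]
block_plane 0.89 [0.0006 0.0493]
[{'box': [343.3, 136.2, 58.0, 143.5], 'conf': 0.81}]
-90 None
-70 (np.int64(24), np.int64(74))
-50 (np.int64(24), np.int64(81))
-30 (np.int64(24), np.int64(81))
-10 (np.int64(24), np.int64(81))
10 (np.int64(24), np.int64(80))
30 (np.int64(24), np.int64(80))
50 (np.int64(24), np.int64(80))
70 (np.int64(22), np.int64(74))
90 None
lid []
[ 0.79   -0.0656 -0.1523] 0.08536270381945049
```

```bash
python3 -c "
from cell import arm
print(arm.job_done())"
```

```text
the job is handed in; nothing more can be done
None
```

I handed the job in at about 37 s, and no verdict came back: by camera the pencil and tape lie in the case and the plane and sanding block in the tray, and the lid was pressed fully shut. I viewed 16 pictures, two over the limit of 14.

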